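Photograph weaving bobbins on a kinematic stage for the inventory

TASK

Record the weaving bobbins for the collection's inventory. Set the loose stage top on the camera's base so that its three ball feet settle fully home in their seats; then, one bobbin after another in the order of the rack from the end nearest the robot, lay the bobbin in the stage's two V-blocks, centred, let go of it, press the shutter button fully down and release it, and then lay the bobbin to rest centred in a free pair of notches of the storage tray. Leave the stage top seated on the base at the end, and do not tip over the coffee cups.

Things in the scene. Friction and masses are not known exactly. Their poses are not given: they have to be found in the camera images.
- stage_grip (a point): the loose stage top: aluminium plate 128 x 152 mm on three ball feet, 0.4 to 0.7 kg, with two dark V-blocks. Point: middle of its upright grip bar between them, 16 mm thick (x), 48 long (y), to be gripped across x; balanced here within 10 mm. Feet's undersides 44 mm below the point, plate's upper face 22 mm below, bar's top 10 mm above. z up, +x to the plate's tapered side, y along the V grooves
- v_line (a point): middle of the V line, 32 mm above stage_grip, same axes: where a bobbin's middle comes to lie in the V-blocks, its axis along y, head to either side. The V-blocks are 12 mm thick at y = +/-30 mm, 44 mm wide (x), tops 6 mm above this point, 90 degree grooves; the 48 mm between them is free down to the grip bar, 22 mm below; outside them free down to the plate, 54 mm below
- foot_cone (a point): centre of the stage's 16 mm steel ball foot under the tapered side, at x +60, y 0, z -36 mm from stage_grip; belongs in the cone seat
- foot_groove (a point): centre of the ball foot at x -30, y +60, z -36 mm from stage_grip; belongs in the groove seat. The plate (10 mm thick) has the outline x, y from stage_grip, mm: (-48,-76) (-48,76) (4,76) (80,26) (80,-26) (4,-76)
- foot_flat (a point): centre of the ball foot at x -30, y -60, z -36 mm from stage_grip; belongs on the flat seat
- seat_cone (a point): home place of foot_cone's centre in the cone seat (90 degrees, mouth 24 mm wide, rim 1 mm above this point), on the fixed base: aluminium block 30 mm high of the stage's outline; z up, +x towards the camera on the base's rail. stage_grip comes to stand 60 mm back along -x from here and 36 mm above. The camera stands 95 to 200 mm beyond this point along +x, up to 160 mm high
- seat_groove (a point): home place of foot_groove's centre in the V groove seat (steel, 40 mm long, pointing to the cone, mouth 24 mm wide); same axes as seat_cone
- seat_flat (a point): home place of foot_flat's centre on the flat seat (low steel disc); same axes as seat_cone
- shutter_top (a point): centre of the top of the shutter button: grey button 28 mm across in a black housing fixed on the table; press straight down with the shut fingers
- shutter (a joint): travel of the shutter button in m: 0 released, 0.006 fully down (takes 5 N); a spring returns it
- rack: fixed light-wood rack 236 x 64 mm, 60 mm high, at one side of the base, origin on the table under its centre, with four round holes 16 mm wide and 45 mm deep at x = -90, -30, 30, 90 mm (hole 1 to 4); +x points away from the robot. The bobbins stand in it loosely, pull them straight up
- bobbin1_mid (a point): dark wooden weaving bobbin, all alike: round shaft 14 mm thick, square head 18 x 18 mm and 22 mm long, 150 mm long in all, 35 g. Point: half-way along; z axis from foot to head; x, y square to the head's faces; the head's middle is 64 mm along +z. At the start upright in rack hole 1 counted from the end nearest the robot, 105 mm showing; None if absent.
- bobbin2_mid (a point): dark wooden weaving bobbin, all alike: round shaft 14 mm thick, square head 18 x 18 mm and 22 mm long, 150 mm long in all, 35 g. Point: half-way along; z axis from foot to head; x, y square to the head's faces; the head's middle is 64 mm along +z. At the start upright in rack hole 2 counted from the end nearest the robot, 105 mm showing; None if absent.
- bobbin3_mid (a point): dark wooden weaving bobbin, all alike: round shaft 14 mm thick, square head 18 x 18 mm and 22 mm long, 150 mm long in all, 35 g. Point: half-way along; z axis from foot to head; x, y square to the head's faces; the head's middle is 64 mm along +z. At the start upright in rack hole 3 counted from the end nearest the robot, 105 mm showing; None if absent.
- bobbin4_mid (a point): dark wooden weaving bobbin, all alike: round shaft 14 mm thick, square head 18 x 18 mm and 22 mm long, 150 mm long in all, 35 g. Point: half-way along; z axis from foot to head; x, y square to the head's faces; the head's middle is 64 mm along +z. At the start upright in rack hole 4 counted from the end nearest the robot, 105 mm showing; None if absent.
- notch1 (a point): where a bobbin's middle comes to lie in the first (-y) pair of 90 degree notches of the fixed wooden storage tray (190 x 184 mm, rim 16 mm high), its axis along x, head to either side. The two notched bars, 10 mm thick, stand at x = +/-33 mm, tops 4 mm above this point; elsewhere it is free down to the floor, 30 mm below. The pairs are 56 mm apart along y; z up
- notch2 (a point): where a bobbin's middle comes to lie in the middle pair of 90 degree notches of the fixed wooden storage tray (190 x 184 mm, rim 16 mm high), its axis along x, head to either side. The two notched bars, 10 mm thick, stand at x = +/-33 mm, tops 4 mm above this point; elsewhere it is free down to the floor, 30 mm below. The pairs are 56 mm apart along y; z up
- notch3 (a point): where a bobbin's middle comes to lie in the last (+y) pair of 90 degree notches of the fixed wooden storage tray (190 x 184 mm, rim 16 mm high), its axis along x, head to either side. The two notched bars, 10 mm thick, stand at x = +/-33 mm, tops 4 mm above this point; elsewhere it is free down to the floor, 30 mm below. The pairs are 56 mm apart along y; z up
- cup1: white coffee cup without handle, 60 mm wide at the rim, 45 mm high, origin under its centre; a bystander
- cup2: a second such coffee cup; a bystander

How it is judged:
On the way, in this order (a step that is already met when the one before it is completed fails the run):
1. the stage top has settled on the base: each ball foot within 3 mm of its home place, the gripper off it (distance between foot_cone and seat_cone below 0.003 m and distance between foot_groove and seat_groove below 0.003 m and distance between foot_flat and seat_flat below 0.003 m and contact force between the fingers and stage below 0.2 N), for 0.3 s.
2. bobbin 1 lies centred (20 mm) in the V-blocks of the seated stage, the gripper off it, while the shutter is down 4 mm or more (told by the bobbin's height over the button's top) (x of bobbin1_mid in the frame of seat_cone between -0.0635 and -0.0565 m and y of bobbin1_mid in the frame of seat_cone between -0.02 and 0.02 m and z of bobbin1_mid in the frame of seat_cone between 0.0655 and 0.0705 m and angle between the z axis of bobbin1_mid and the y axis of seat_cone, either way round below 0.08 rad and x of bobbin1_mid in the frame of v_line between -0.004 and 0.004 m and z of bobbin1_mid in the frame of v_line between -0.003 and 0.003 m and contact force between the fingers and bobbin1 below 0.1 N and z of bobbin1_mid in the frame of shutter_top above 0.0933 m), for 0.04 s.
3. bobbin 2 lies centred (20 mm) in the V-blocks of the seated stage, the gripper off it, while the shutter is down 4 mm or more (told by the bobbin's height over the button's top) (x of bobbin2_mid in the frame of seat_cone between -0.0635 and -0.0565 m and y of bobbin2_mid in the frame of seat_cone between -0.02 and 0.02 m and z of bobbin2_mid in the frame of seat_cone between 0.0655 and 0.0705 m and angle between the z axis of bobbin2_mid and the y axis of seat_cone, either way round below 0.08 rad and x of bobbin2_mid in the frame of v_line between -0.004 and 0.004 m and z of bobbin2_mid in the frame of v_line between -0.003 and 0.003 m and contact force between the fingers and bobbin2 below 0.1 N and z of bobbin2_mid in the frame of shutter_top above 0.0933 m), for 0.04 s.
4. bobbin 3 lies centred (20 mm) in the V-blocks of the seated stage, the gripper off it, while the shutter is down 4 mm or more (told by the bobbin's height over the button's top) (x of bobbin3_mid in the frame of seat_cone between -0.0635 and -0.0565 m and y of bobbin3_mid in the frame of seat_cone between -0.02 and 0.02 m and z of bobbin3_mid in the frame of seat_cone between 0.0655 and 0.0705 m and angle between the z axis of bobbin3_mid and the y axis of seat_cone, either way round below 0.08 rad and x of bobbin3_mid in the frame of v_line between -0.004 and 0.004 m and z of bobbin3_mid in the frame of v_line between -0.003 and 0.003 m and contact force between the fingers and bobbin3 below 0.1 N and z of bobbin3_mid in the frame of shutter_top above 0.0933 m), for 0.04 s.
5. bobbin 4 lies centred (20 mm) in the V-blocks of the seated stage, the gripper off it, while the shutter is down 4 mm or more (told by the bobbin's height over the button's top) (x of bobbin4_mid in the frame of seat_cone between -0.0635 and -0.0565 m and y of bobbin4_mid in the frame of seat_cone between -0.02 and 0.02 m and z of bobbin4_mid in the frame of seat_cone between 0.0655 and 0.0705 m and angle between the z axis of bobbin4_mid and the y axis of seat_cone, either way round below 0.08 rad and x of bobbin4_mid in the frame of v_line between -0.004 and 0.004 m and z of bobbin4_mid in the frame of v_line between -0.003 and 0.003 m and contact force between the fingers and bobbin4 below 0.1 N and z of bobbin4_mid in the frame of shutter_top above 0.0933 m), for 0.04 s.
At the end, for the whole second after the job is handed in: Every bobbin present lies at rest in a pair of tray notches (axis along the notches within 0.08 rad, middle within 20 mm of the tray's middle line lengthways, fully down within 4 mm), the stage top is seated with each foot within 3 mm of home, and the shutter button is up (all of step 1 and x of bobbin1_mid in the frame of notch2 between -0.02 and 0.02 m and y of bobbin1_mid in the frame of notch2 between -0.062 and 0.062 m and z of bobbin1_mid in the frame of notch2 between -0.003 and 0.004 m and angle between the z axis of each of bobbin1_mid, bobbin2_mid, bobbin3_mid, bobbin4_mid and the x axis of notch2, either way round below 0.08 rad and linear speed of each of bobbin1, bobbin2, bobbin3, bobbin4 below 0.02 m/s and x of bobbin2_mid in the frame of notch2 between -0.02 and 0.02 m and y of bobbin2_mid in the frame of notch2 between -0.062 and 0.062 m and z of bobbin2_mid in the frame of notch2 between -0.003 and 0.004 m and x of bobbin3_mid in the frame of notch2 between -0.02 and 0.02 m and y of bobbin3_mid in the frame of notch2 between -0.062 and 0.062 m and z of bobbin3_mid in the frame of notch2 between -0.003 and 0.004 m and x of bobbin4_mid in the frame of notch2 between -0.02 and 0.02 m and y of bobbin4_mid in the frame of notch2 between -0.062 and 0.062 m and z of bobbin4_mid in the frame of notch2 between -0.003 and 0.004 m and value of joint shutter below 0.001 m); the robot touches nothing.
It fails at once if coffee cup 1 is tipped over (angle between cup1's own z axis and vertical above 0.7 rad).
It fails at once if coffee cup 2 is tipped over (angle between cup2's own z axis and vertical above 0.7 rad).
Of bobbin1, bobbin2, bobbin3, bobbin4 only 2 to 3 are there at a start; the rules pass over those that are not, and their reading is None.
At some moment in a run one of stage may be knocked a few centimetres aside while the robot is not near it.
Once in a run the grip may slacken for a moment while it holds something.
It also fails if it takes over 210 s, if anything falls off the work surface, if the arm or the gripper's body presses on something with over 40 N, if the wrist force passes 120 N, or if a joint passes its speed limit or range.

ROBOT

A 6-joint arm with a two-finger parallel gripper is mounted at the origin on the work surface. World frame = base frame: x ahead of the robot, y to its left, z up, the work surface at z = 0. Lengths are in m, angles in rad, forces in N, time in s.
With the tool pointing down it reaches from about 0.4 to 0.925 m from the base axis. Payload 12.5 kg.
Tool frame: the origin (TCP) lies on the centre line of the jaws, within the pads' length; the fingertips stand 17 mm ahead of it and the grasp point (between the pads) lies 2 mm behind it; z points along the fingers, x is the direction in which the jaws open and shut, and the axes are right-handed (so a half turn about z gives the same grasp; the last joint's range is limited). The gripper opens to 95 mm and grips with 3 to 60 N. Pads are 20 mm wide; open, the fingers measure 119 mm over their backs; the gripper's body (75 mm by 180 mm) begins 59 mm behind the grasp point.
Start: joints at [1.108, 0.491, 1.559, -0, 1.092, -0.106], TCP at [0.218, 0.586, 0.232] pointing down, gripper open.
Joint ranges: [-3.1, 3.1], [-0.84, 2.19], [0.05, 2.79], [-1.13, 4.28], [0.06, 2.93], [-2.69, 2.69]. Speed limits (rad/s): [2.22, 2.22, 2.79, 3.14, 3.14, 3.14].

INTERFACE

Orientations are given as a 3x3 rotation matrix whose columns are the frame's x, y, z axes.
In Python, from plant import ctrl gives the robot as it stands. The module is installed in compiled form; this text tells all that it offers.
- The arm moves only by the tool move_arm, never from a script. Its argument "rows" is a list of rows, each an object with "linear": the shift along the tool's x, y, z in m, a list of three; "twist": the turn about the tool's z in rad; "fingers": the closure in counts, from 0 (fully open) to 255 (shut). In form: [{"linear": [dx, dy, dz], "twist": twist, "fingers": fingers}, ...]. A call has 1 to 8 rows; each row is the pose to reach, as a shift and turn from the pose measured when the call began, along the tool's axes at that moment; what a row does not reach only later rows make up. A row lasts 1/12 s, in which the tool goes at most 41.7 mm and 7.16 degrees, less where a joint would pass 70% of its speed; a pose out of reach is approached as far as the arm can. A call with a gripper value outside its range is refused whole. The fingers move at their own pace and stop on an object; "newtons" is the grip in N (left out, the last holds). Time passes only in rows, so rows that repeat a pose let the fingers close. It gives the time, the measured TCP pose, the force and the opening at its end, in the units of the state.
- ctrl.state(): the state, without advancing time (a new reading comes with each control period).
- ctrl.get_image(name): name is "scene" or "top" or "wrist"; returns (picture, depth): 400x640x3 uint8, red, green, blue; 400x640 float32, m along the optical axis (not along the pixel's ray), 0 where there is no reading.
- ctrl.camera_model(name): a dict with "intrinsics" (3x3 intrinsics, pixels), "world_from_camera" (4x4, takes a point from camera to world coordinates); the wrist camera has in their place "mount" (4x4, takes a point from camera to tool coordinates, whose origin is the TCP and whose axes are the tool frame's). Camera axes: x right, y down, z forward; pixel columns grow to the right and rows downward; lengths in m; the calibration is good to about 2 mm. A picture is of the moment at which its call begins: read the wrist's pose just before it. camera_model takes no time and is no camera call.
- ctrl.hand_in(): hands the job in, once; it reports no verdict.
The state is a dict: "time_s": time; "joint_pos": joint angles; "joint_vel": joint speeds; "effort": joint torques, N m; "ee_pos": TCP position; "orientation": TCP orientation; "force": force on the tool from outside, world axes, zero at the start; "moment": the same for the moment, N m; "gripper_width": finger opening in m.
Only numpy, scipy, OpenCV 4.12 (cv2) and the standard library are available. Lean on these libraries where they do the work, as an engineer would, in place of code of your own. Each camera call takes 0.05 s, during which the arm holds its last target. There are 200 camera calls.

## Working session

There is one attempt and no reset: what is moved stays moved. The work goes in short steps, Python scripts to look and compute and a tool call to move; the robot and the scene stay as the last step left them, time stands still between calls to the robot, and variables do not carry over. Pictures are saved under pics/ and viewed, about 12 in all and at most 16, crops included, and the job is handed in when it is done.

Besides the shell and the picture viewer there is one more tool, called after "Emit:" as name(argument=value, ...), one argument or row to a line, values as JSON. move_arm: Moves the arm, as the interface text tells. Its arguments: {"type":"object","properties":{"rows":{"type":"array","items":{"type":"object","properties":{"linear":{"type":"array","items":{"type":"number"}},"twist":{"type":"number"},"fingers":{"type":"number"}}}},"newtons":{"type":"number"}},"required":["rows"]}

```bash
mkdir -p pics; cat > h.py <<'E'
import numpy as np, cv2
from plant import ctrl
def snap(n):
    s=ctrl.state(); im,d=ctrl.get_image(n); m=ctrl.camera_model(n); K=np.array(m["intrinsics"])
    if n=="wrist":
        T=np.eye(4);T[:3,:3]=np.array(s["orientation"]);T[:3,3]=s["ee_pos"];W=T@np.array(m["mount"])
    else: W=np.array(m["world_from_camera"])
    return im,d,K,W
def save(n,im): cv2.imwrite("pics/"+n+".png",cv2.cvtColor(im,cv2.COLOR_RGB2BGR))
def cloud(d,K,W):
    v,u=np.mgrid[:d.shape[0],:d.shape[1]]
    P=np.stack([(u-K[0,2])/K[0,0]*d,(v-K[1,2])/K[1,1]*d,d],-1)
    return P@W[:3,:3].T+W[:3,3]
def ray(uv,z,K,W):
    uv=np.atleast_2d(np.array(uv,float)); r=np.c_[(uv[:,0]-K[0,2])/K[0,0],(uv[:,1]-K[1,2])/K[1,1],np.ones(len(uv))]@W[:3,:3].T
    t=(z-W[2,3])/r[:,2]; return W[:3,3]+r*t[:,None]
def proj(P,K,W):
    p=(np.atleast_2d(P)-W[:3,3])@W[:3,:3]; q=p@K.T; return q[:,:2]/q[:,2:]
E
python3 - <<'E'
from h import *
print(ctrl.state())
for n in("top","scene"):
    im,d,K,W=snap(n); save(n+"0",im); np.savez(""+n+"0.npz",im=im,d=d,K=K,W=W); print(n,K,W)
m=ctrl.camera_model("wrist");print(m)
E
```

```text
{'time_s': 0.0, 'joint_pos': array([ 1.10840054e+00,  4.91562321e-01,  1.55950708e+00,  3.34120434e-05,
        1.09169518e+00, -1.05578442e-01]), 'joint_vel': array([-1.79997848e-03,  8.03107326e-04,  7.74185748e-04, -2.17679093e-04,
       -2.34809597e-06, -9.58975795e-04]), 'effort': array([-8.68092211e-04, -6.12651229e+01, -2.58197790e+01,  6.93564001e-02,
        4.81620943e-02, -5.22923324e-05]), 'ee_pos': array([0.21815512, 0.58542291, 0.23104018]), 'orientation': array([[ 3.49307946e-01,  9.37007821e-01, -5.49326051e-04],
       [ 9.37007261e-01, -3.49308345e-01, -1.03563277e-03],
       [-1.16228018e-03, -1.52967742e-04, -9.99999313e-01]]), 'force': array([ 0.81307701, -0.18734059,  0.1102992 ]), 'moment': array([-0.00981632, -0.01646978,  0.04389892]), 'gripper_width': 0.09519029000470586}
top [[382.62343799   0.         322.7884873 ]
 [  0.         382.62343799 204.16365062]
 [  0.           0.           1.        ]] [[-0.00501614 -0.98865596  0.15011404  0.40669754]
 [-0.99991754  0.00673354  0.01093454  0.01686017]
 [-0.0118213  -0.15004681 -0.98860822  0.9060152 ]
 [ 0.
[... 205 characters left out ...]
 -0.81690286  1.30238232]
 [ 0.96358588 -0.12786441  0.23484662 -0.23257951]
 [ 0.01562056 -0.84984658 -0.52679862  0.58950254]
 [ 0.          0.          0.          1.        ]]
{'intrinsics': array([[355.15184138,   0.        , 316.81004925],
       [  0.        , 355.15184138, 210.37214048],
       [  0.        ,   0.        ,   1.        ]]), 'mount': array([[ 9.99999176e-01,  7.65624113e-04,  1.03060339e-03,
         6.79175265e-04],
       [-1.02281554e-03,  9.60270874e-01,  2.79067739e-01,
        -7.80068675e-02],
       [-7.75997427e-04, -2.79068564e-01,  9.60270865e-01,
        -1.53217678e-01],
       [ 0.00000000e+00,  0.00000000e+00,  0.00000000e+00,
         1.00000000e+00]])}
```

View pics/top0.png

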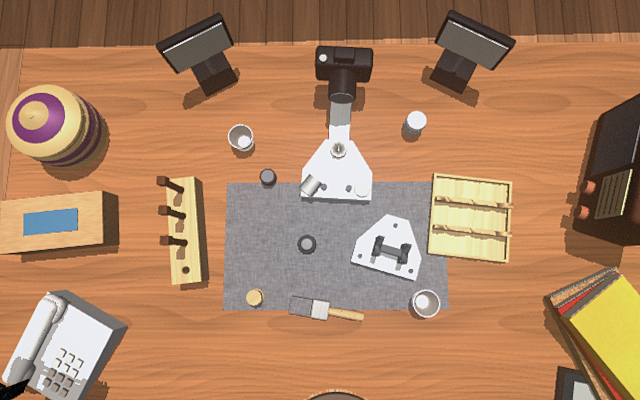

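View pics/scene0.png

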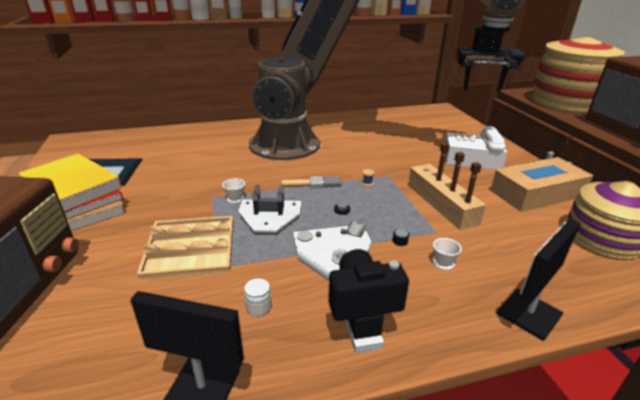

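Top view: rack at left with empty hole 1 at (186,270) and bobbins in holes 2–4. The base is at (338,175), the stage top at (390,250), the tray at (470,220), and the cups at (240,138) and (425,303). Two dark round objects, (267,177) and (307,244), need telling apart.

```bash
python3 - <<'E'
from h import *
z=np.load("top0.npz");im,d,K,W=[z[k] for k in("im","d","K","W")]
P=cloud(d,K,W)
a=cv2.resize(im[120:320,150:350],(560,560),interpolation=cv2.INTER_CUBIC)
b=cv2.resize(im[130:330,290:430],(392,560),interpolation=cv2.INTER_CUBIC)
save("crop1",np.hstack([a[:, :400],b]))
for n,(u,v) in dict(btnA=(267,177),btnB=(307,244),can=(254,298),rackhole1=(186,270),h=(195,200),base=(350,190),seatc=(338,150),seatp=(312,184),flat=(360,190),groove2=(348,188),plate=(390,230),plate2=(410,260),bar=(390,251),cup1=(240,138),cup2=(426,303),mug=(416,120),trayf=(470,220),bob2=(168,240),tab=(300,280)).items():
    print(n,P[v,u].round(3))
E
```

```text
btnA [0.605 0.157 0.029]
btnB [0.449 0.064 0.02 ]
can [0.329 0.18  0.039]
rackhole1 [0.391 0.336 0.033]
h [0.547 0.314 0.06 ]
base [ 0.571 -0.037  0.036]
seatc [ 0.669 -0.01   0.031]
seatp [0.587 0.051 0.032]
flat [ 0.572 -0.06   0.035]
groove2 [ 0.576 -0.032  0.037]
plate [ 0.479 -0.128  0.023]
plate2 [ 0.411 -0.172  0.022]
bar [ 0.43  -0.121  0.055]
cup1 [0.709 0.229 0.005]
cup2 [ 0.313 -0.208  0.003]
mug [ 0.733 -0.192  0.053]
trayf [ 0.503 -0.32   0.006]
bob2 [0.451 0.326 0.164]
tab [0.366 0.081 0.001]
```

View pics/crop1.png

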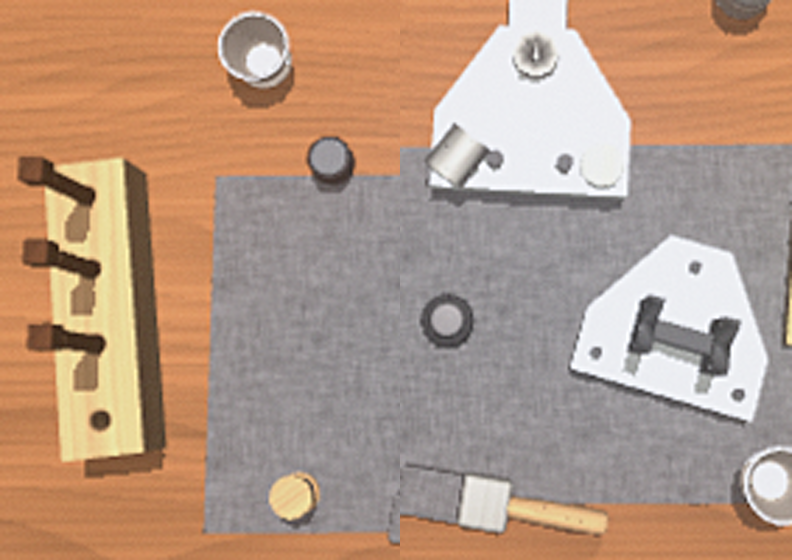

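The 28 mm grey disc in a black ring at (307,244) is the button. The object at (267,177) is only a dark cap. Next I fly the wrist camera over the stage and base.

Emit:
move_arm(
  rows=[
    {"linear": [-0.16,0.17,-0.01],"twist": 0,"fingers": 0},
    {"linear": [-0.16,0.17,-0.01],"twist": 0,"fingers": 0},
    {"linear": [-0.16,0.17,-0.01],"twist": 0,"fingers": 0},
    {"linear": [-0.16,0.17,-0.01],"twist": 0,"fingers": 0},
    {"linear": [-0.16,0.17,-0.01],"twist": 0,"fingers": 0},
    {"linear": [-0.16,0.17,-0.01],"twist": 0,"fingers": 0},
    {"linear": [-0.16,0.17,-0.01],"twist": 0,"fingers": 0},
  ],
)

```text
time_s: 0.68
ee_pos: [0.323, 0.3728, 0.2415]
orientation: [[0.352, 0.936, -0.0], [0.936, -0.352, -0.002], [-0.002, 0.0, -1.0]]
force: [-0.2, 0.7, -0.0]
gripper_width: 0.0948
```

Emit:
move_arm(
  rows=[
    {"linear": [-0.16,0.17,-0.01],"twist": 0,"fingers": 0},
    {"linear": [-0.16,0.17,-0.01],"twist": 0,"fingers": 0},
    {"linear": [-0.16,0.17,-0.01],"twist": 0,"fingers": 0},
    {"linear": [-0.16,0.17,-0.01],"twist": 0,"fingers": 0},
    {"linear": [-0.16,0.17,-0.01],"twist": 0,"fingers": 0},
    {"linear": [-0.16,0.17,-0.01],"twist": 0,"fingers": 0},
    {"linear": [-0.16,0.17,-0.01],"twist": 0,"fingers": 0},
  ],
)

```text
time_s: 1.27
ee_pos: [0.4277, 0.16, 0.2519]
orientation: [[0.356, 0.935, 0.0], [0.935, -0.356, -0.002], [-0.002, 0.001, -1.0]]
force: [0.2, -0.2, -0.2]
gripper_width: 0.0956
```

Emit:
move_arm(
  rows=[
    {"linear": [-0.16,0.17,0],"twist": 0.12,"fingers": 0},
    {"linear": [-0.16,0.17,0],"twist": 0.24,"fingers": 0},
    {"linear": [-0.16,0.17,0],"twist": 0.36,"fingers": 0},
    {"linear": [-0.16,0.17,0],"twist": 0.48,"fingers": 0},
    {"linear": [-0.16,0.17,0],"twist": 0.6,"fingers": 0},
    {"linear": [-0.16,0.17,0],"twist": 0.72,"fingers": 0},
    {"linear": [-0.16,0.17,0],"twist": 0.84,"fingers": 0},
    {"linear": [-0.16,0.17,0],"twist": 0.96,"fingers": 0},
  ],
)

```text
time_s: 1.93
ee_pos: [0.5303, -0.0506, 0.2517]
orientation: [[0.972, 0.237, -0.001], [0.237, -0.972, -0.002], [-0.001, 0.002, -1.0]]
force: [0.2, 0.5, -0.2]
gripper_width: 0.0956
```

```bash
cat >> h.py <<'E'
def to(x,y,z,yaw=None):
    s=ctrl.state();R=np.array(s["orientation"]);a=np.arctan2(R[1,0],R[0,0])
    l=R.T@(np.array([x,y,z])-s["ee_pos"])
    tw=0 if yaw is None else (a-np.radians(yaw)+np.pi/2)%np.pi-np.pi/2
    print("linear",l.round(4),"twist %.3f"%tw,"| now",np.array(s["ee_pos"]).round(4),"yaw %.2f q6 %.2f w %.4f F"%(np.degrees(a),s["joint_pos"][5],s["gripper_width"]),np.array(s["force"]).round(1),"t %.1f"%s["time_s"])
E
python3 - <<'E'
from h import *
to(.53,-.04,.25,0)
im,d,K,W=snap("wrist"); save("w1",im); np.savez("w1.npz",im=im,d=d,K=K,W=W)
E
```

```text
linear [ 0.0023 -0.0104  0.0016] twist 0.239 | now [ 0.5303 -0.0506  0.2517] yaw 13.70 q6 -0.46 w 0.0956 F [ 0.2  0.5 -0.2] t 1.9
```

View pics/w1.png

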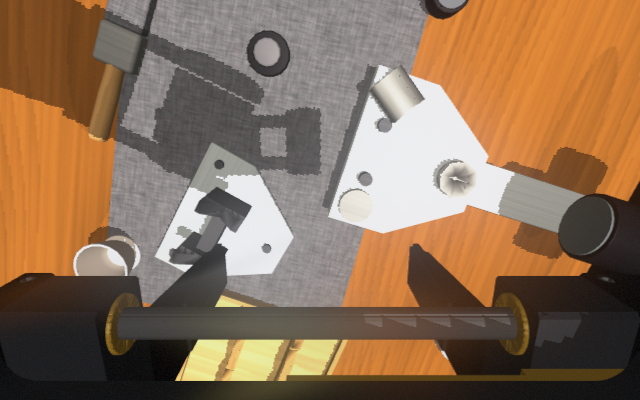

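The wrist view shows the stage with foot screws at about (219,164) and (266,248). On the base, the cone is at (457,179), the flat disc at (357,205) and the groove block at (397,93). The button is at (267,52). I refine these by local centroids.

```bash
cat > meas.py <<'E'
from h import *
def stats(f):
    z=np.load(f);return [z[k] for k in("im","d","K","W")]
def dot(g,u,v,r=8):
    w=g[v-r:v+r+1,u-r:u+r+1].astype(float); t=(w.max()+w.min())/2; m=(w<t).astype(np.uint8)
    n,l,s,c=cv2.connectedComponentsWithStats(m); k=min(range(1,n),key=lambda i:np.hypot(*(c[i]-r))); return c[k]+[u-r,v-r],s[k,4]
def poly(mask,eps=4):
    c=max(cv2.findContours(mask.astype(np.uint8),cv2.RETR_EXTERNAL,cv2.CHAIN_APPROX_NONE)[0],key=cv2.contourArea)
    h=cv2.convexHull(c); return cv2.approxPolyDP(h,eps,True)[:,0]
def rigid(A,B): # B ~ R A + t
    A=np.array(A,float);B=np.array(B,float);a=A-A.mean(0);b=B-B.mean(0)
    th=np.arctan2((a[:,0]*b[:,1]-a[:,1]*b[:,0]).sum(),(a*b).sum());R=np.array([[np.cos(th),-np.sin(th)],[np.sin(th),np.cos(th)]])
    t=B.mean(0)-R@A.mean(0);return th,t,np.linalg.norm(A@R.T+t-B,axis=1)
E
python3 - <<'E'
from meas import *
im,d,K,W=stats("w1.npz");P=cloud(d,K,W);g=cv2.cvtColor(im,cv2.COLOR_RGB2GRAY)
for n,(u,v) in dict(base=(345,160),base2=(420,140),flat=(357,205),groove=(397,93),plate=(275,240),bar=(213,232),btn=(267,50),mat=(250,110),vb=(225,205)).items(): print(n,np.median(P[v-2:v+3,u-2:u+3].reshape(-1,3),0).round(4))
for u,v in((219,164),(266,248)):
    c,s=dot(g,u,v);print("stage dot",c,s,ray(c,.022,K,W).round(4))
for u,v in((384,125),(365,178)):
    c,s=dot(g,u,v);print("base dot",c,s,ray(c,.030,K,W).round(4))
hsv=cv2.cvtColor(im,cv2.COLOR_RGB2HSV);x=P[...,0];y=P[...,1];z=P[...,2]
wh=(hsv[...,1]<40)&(hsv[...,2]>170)
b=poly(wh&(z>.022)&(z<.045)&(x>.54)&(x<.72));print("base",b.tolist());print(ray(b,.03,K,W)[:,:2].round(4).tolist())
b=poly((z>.012)&(z<.035)&(x<.535)&(x>.3)&(y<-.05)&(y>-.24)&(np.arange(400)[:,None]<280));print("stage",b.tolist());print(ray(b,.022,K,W)[:,:2].round(4).tolist())
big=cv2.resize(im[60:240,320:500],(720,720),interpolation=cv2.INTER_CUBIC)[:, :720];save("w1b",cv2.resize(big,(600,600)))
E
```

```text
base [ 0.5559 -0.0204  0.0156]
base2 [0.6243 0.02   0.0305]
flat [ 0.5787 -0.0617  0.0356]
groove [0.5866 0.0583 0.0349]
plate [ 0.5008 -0.1278  0.0219]
bar [ 0.4368 -0.1219  0.0536]
btn [0.4516 0.0675 0.0219]
mat [0.4422 0.0059 0.0007]
vb [ 0.4452 -0.0875  0.0603]
stage dot [218.76712329 164.08219178] 73 [[ 0.4237 -0.0564  0.022 ]]
stage dot [266.13432836 247.82089552] 67 [[ 0.4928 -0.1396  0.022 ]]
base dot [384.52820513 123.92307692] 195 [[0.584  0.0267 0.03  ]]
base dot [364.63636364 178.30519481] 154 [[ 0.5797 -0.0326  0.03  ]]
base [[379, 65], [439, 85], [487, 155], [463, 211], [385, 232], [328, 216]]
[[0.5625, 0.0794], [0.6258, 0.0758], [0.6979, 0.0219], [0.6948, -0.042], [0.6186, -0.0859], [0.552, -0.0829]]
stage [[205, 155], [253, 165], [292, 233], [271, 273], [184, 271], [155, 256]]
[[0.4077, -0.0502], [0.4598, -0.0485], [0.5179, -0.1147], [0.5048, -0.1697], [0.4044, -0.1916], [0.369, -0.1805]]
```

View pics/w1b.png

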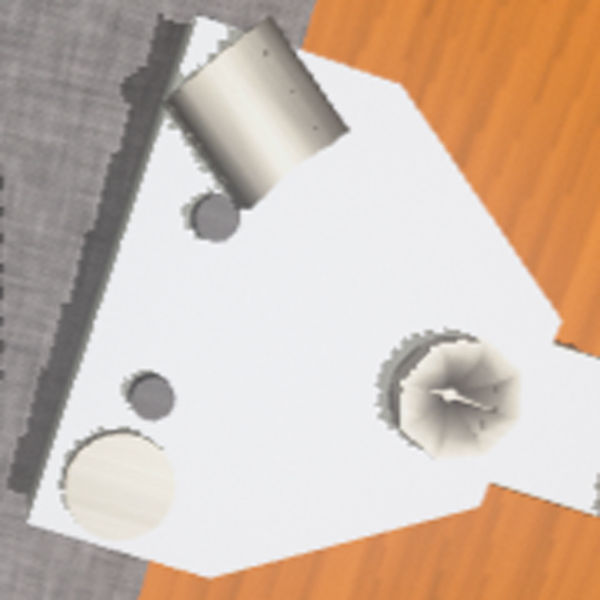

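The crop shows the cone rim centre at pixel (458.3,179.1) and the flat disc at (355.4,205.2). The depth-based heights agree with a seat z of about 0.0435.

```bash
python3 - <<'E'
from meas import *
im,d,K,W=stats("w1.npz")
c=ray((458.3,179.1),.0445,K,W)[0,:2];f=ray((355.4,205.2),.0355,K,W)[0,:2];print("cone",c,"flat",f,np.linalg.norm(c-f))
O=np.array([(-48,76),(4,76),(80,26),(80,-26),(4,-76),(-48,-76)])/1000.
B=[[0.5625, 0.0794], [0.6258, 0.0758], [0.6979, 0.0219], [0.6948, -0.042], [0.6186, -0.0859], [0.552, -0.0829]]
idx=[0,1,4,5]
for I in(range(6),[0,1,4,5]):
    th,t,r=rigid(O[list(I)],np.array(B)[list(I)]);print("base outline",np.degrees(th),t,r.round(4))
th,t,r=rigid([(.06,0),(-.03,-.06)],[c,f]);print("base seats",np.degrees(th),t,r)
S=[[0.4077, -0.0502], [0.4598, -0.0485], [0.5179, -0.1147], [0.5048, -0.1697], [0.4044, -0.1916], [0.369, -0.1805]]
for I in(range(6),[0,1,2,3]):
    th,t,r=rigid(O[list(I)],np.array(S)[list(I)]);print("stage outline",np.degrees(th),t,r.round(4))
th,t,r=rigid([(.06,0),(-.03,.06)],[(.4928,-.1396),(.4237,-.0564)]);print("stage dots",np.degrees(th),t,r)
to(t[0],t[1],.12,np.degrees(th))
E
```

```text
cone [ 0.67108063 -0.008184  ] flat [ 0.5771566  -0.06243969] 0.10846844635643203
base outline -3.242237897056812 [ 0.61328587 -0.00493798] [0.0092 0.0066 0.0063 0.0073 0.0074 0.0103]
base outline -3.1006087606943527 [ 0.61169279 -0.00458997] [0.0077 0.0076 0.0087 0.0092]
base seats -3.6769710399206033 [ 0.61107343 -0.00441163] [0.00015095 0.00015095]
stage outline -16.144571639994403 [ 0.43240658 -0.12252992] [0.014  0.0032 0.0053 0.0028 0.0118 0.0042]
stage outline -12.293773585062599 [ 0.43612389 -0.12672881] [0.0083 0.006  0.0041 0.004 ]
stage dots -16.599322927712578 [ 0.4353048  -0.12246462] [6.81861975e-06 6.81861975e-06]
linear [-0.1086  0.0488  0.1319] twist 0.521 | now [ 0.5299 -0.0499  0.2517] yaw 13.25 q6 -0.45 w 0.0949 F [-0.8  0.1  0.6] t 2.0
```

Emit:
move_arm(
  rows=[
    {"linear": [-0.109,0.049,0.13],"twist": 0.12,"fingers": 0},
    {"linear": [-0.109,0.049,0.13],"twist": 0.24,"fingers": 0},
    {"linear": [-0.109,0.049,0.13],"twist": 0.36,"fingers": 0},
    {"linear": [-0.109,0.049,0.13],"twist": 0.48,"fingers": 0},
    {"linear": [-0.109,0.049,0.13],"twist": 0.521,"fingers": 0},
    {"linear": [-0.109,0.049,0.13],"twist": 0.521,"fingers": 60},
    {"linear": [-0.109,0.049,0.13],"twist": 0.521,"fingers": 60},
  ],
)

```text
time_s: 2.57
ee_pos: [0.4355, -0.1223, 0.122]
orientation: [[0.959, -0.282, -0.001], [-0.282, -0.959, -0.001], [-0.0, 0.002, -1.0]]
force: [0.1, 0.2, 0.2]
gripper_width: 0.087
```

```bash
python3 - <<'E'
from meas import *
im,d,K,W=snap("wrist"); save("w2",im); np.savez("w2.npz",im=im,d=d,K=K,W=W)
to(.4353,-.1225,.044,-16.6)
print(proj([[.4928,-.1396,.022],[.4237,-.0564,.022]],K,W))
E
```

```text
linear [-0.0008  0.0003  0.0786] twist 0.004 | now [ 0.4361 -0.1223  0.1226] yaw -16.38 q6 -0.13 w 0.0829 F [0.1 0.2 0.1] t 2.6
[[395.66987123 218.50038276]
 [272.80179154 136.19018897]]
```

View pics/w2.png

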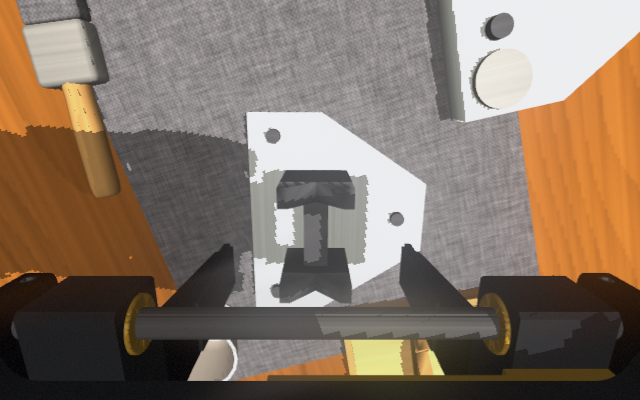

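The dots are where predicted, at (397,218) and (272,136), so I descend and grip.

Emit:
move_arm(
  rows=[
    {"linear": [-0.0005,0,0.04],"twist": 0.004,"fingers": 60},
    {"linear": [-0.0005,0,0.06],"twist": 0.004,"fingers": 60},
    {"linear": [-0.0005,0,0.078],"twist": 0.004,"fingers": 60},
    {"linear": [-0.0005,0,0.078],"twist": 0.004,"fingers": 60},
    {"linear": [-0.0005,0,0.078],"twist": 0.004,"fingers": 255},
    {"linear": [-0.0005,0,0.078],"twist": 0.004,"fingers": 255},
    {"linear": [-0.0005,0,0.078],"twist": 0.004,"fingers": 255},
    {"linear": [-0.0005,0,0.078],"twist": 0.004,"fingers": 255},
  ],
  newtons=50,
)

```text
time_s: 3.28
ee_pos: [0.4363, -0.1224, 0.0457]
orientation: [[0.958, -0.285, 0.003], [-0.285, -0.958, -0.003], [0.003, 0.002, -1.0]]
force: [-0.5, 0.7, 0.7]
gripper_width: 0.0517
```

Emit:
move_arm(
  rows=[
    {"linear": [0,0,0],"twist": 0,"fingers": 255},
    {"linear": [0,0,0],"twist": 0,"fingers": 255},
    {"linear": [0,0,0],"twist": 0,"fingers": 255},
    {"linear": [0,0,0],"twist": 0,"fingers": 255},
    {"linear": [0,0,-0.02],"twist": 0,"fingers": 255},
    {"linear": [0,0,-0.04],"twist": 0,"fingers": 255},
    {"linear": [0,0,-0.07],"twist": 0,"fingers": 255},
    {"linear": [0,0,-0.07],"twist": 0,"fingers": 255},
  ],
)

```text
time_s: 3.95
ee_pos: [0.4374, -0.1227, 0.1193]
orientation: [[0.958, -0.285, 0.007], [-0.285, -0.958, -0.005], [0.008, 0.003, -1.0]]
force: [1.4, -0.2, 0.5]
gripper_width: 0.0014
```

```bash
python3 - <<'E'
from meas import *
to(.6111,-.0044,.125,-3.68)
E
```

```text
linear [ 0.1328 -0.1629 -0.005 ] twist -0.225 | now [ 0.4374 -0.1227  0.1193] yaw -16.56 q6 -0.13 w 0.0014 F [ 1.4 -0.2  0.5] t 4.0
```

The fingers closed too slowly and I lifted without the bar. I reopen and look again.

Emit:
move_arm(
  rows=[
    {"linear": [0,0,-0.01],"twist": 0,"fingers": 100},
    {"linear": [0,0,-0.01],"twist": 0,"fingers": 100},
    {"linear": [0,0,-0.01],"twist": 0,"fingers": 100},
    {"linear": [0,0,-0.01],"twist": 0,"fingers": 100},
    {"linear": [0,0,-0.01],"twist": 0,"fingers": 100},
    {"linear": [0,0,-0.01],"twist": 0,"fingers": 100},
  ],
)

```text
time_s: 4.45
ee_pos: [0.4371, -0.1226, 0.1286]
orientation: [[0.958, -0.285, 0.006], [-0.285, -0.958, -0.004], [0.007, 0.003, -1.0]]
force: [-0.2, 1.4, -0.3]
gripper_width: 0.0362
```

```bash
cat > st.py <<'E'
from meas import *
import sys
# find stage by dark screw dots on its plate in the wrist view
def stage(name,pts,zp=.022):
    im,d,K,W=snap("wrist");save(name,im);np.savez(name+".npz",im=im,d=d,K=K,W=W)
    g=cv2.cvtColor(im,cv2.COLOR_RGB2GRAY);out=[]
    for p in pts:
        u,v=proj(p,K,W)[0].round().astype(int);c,s=dot(g,u,v,12);out.append(ray(c,zp,K,W)[0,:2]);print((u,v),c.round(1),s,out[-1].round(4))
    th,t,r=rigid([(.06,0),(-.03,.06)],out);print("stage",np.degrees(th),t,r);return t,np.degrees(th)
E
python3 - <<'E'
from st import *
t,a=stage("w3",[(.4928,-.1396,.022),(.4237,-.0564,.022)])
to(t[0],t[1],.044,a)
E
```

```text
(np.int64(391), np.int64(216)) [392.  215.5] 156 [ 0.4939 -0.1398]
(np.int64(270), np.int64(136)) [271.  135.3] 172 [ 0.4243 -0.0563]
stage -16.539228654638936 [ 0.43619476 -0.12253992] [0.00027963 0.00027963]
linear [-0.0016 -0.      0.0847] twist -0.000 | now [ 0.4372 -0.1226  0.1287] yaw -16.57 q6 -0.13 w 0.0401 F [0.  0.4 0.3] t 4.5
```

View pics/w3.png

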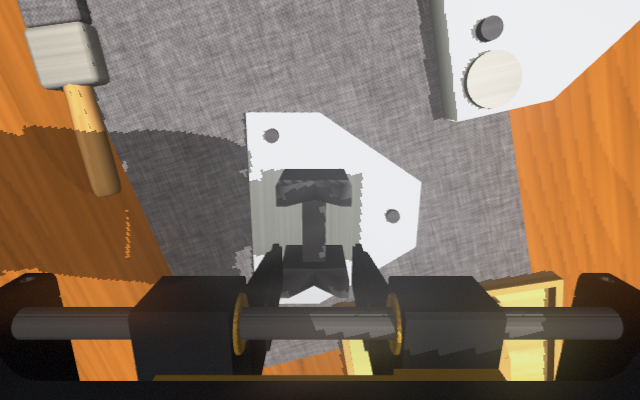

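The stage has not moved. I descend again and allow enough closing time.

Emit:
move_arm(
  rows=[
    {"linear": [-0.001,0,0.04],"twist": 0,"fingers": 110},
    {"linear": [-0.001,0,0.07],"twist": 0,"fingers": 110},
    {"linear": [-0.001,0,0.084],"twist": 0,"fingers": 110},
    {"linear": [-0.001,0,0.084],"twist": 0,"fingers": 110},
    {"linear": [-0.001,0,0.084],"twist": 0,"fingers": 255},
    {"linear": [-0.001,0,0.084],"twist": 0,"fingers": 255},
    {"linear": [-0.001,0,0.084],"twist": 0,"fingers": 255},
    {"linear": [-0.001,0,0.084],"twist": 0,"fingers": 255},
  ],
  newtons=50,
)

```text
time_s: 5.17
ee_pos: [0.4372, -0.1229, 0.0457]
orientation: [[0.958, -0.285, 0.008], [-0.285, -0.958, -0.005], [0.009, 0.003, -1.0]]
force: [0.4, 0.2, -1.2]
gripper_width: 0.033
```

Emit:
move_arm(
  rows=[
    {"linear": [0,0,0],"twist": 0,"fingers": 255},
    {"linear": [0,0,0],"twist": 0,"fingers": 255},
    {"linear": [0,0,0],"twist": 0,"fingers": 255},
    {"linear": [0,0,0],"twist": 0,"fingers": 255},
    {"linear": [0,0,0],"twist": 0,"fingers": 255},
  ],
)

```text
time_s: 5.58
ee_pos: [0.437, -0.1228, 0.0462]
orientation: [[0.958, -0.285, 0.008], [-0.285, -0.958, -0.005], [0.009, 0.003, -1.0]]
force: [-1.4, 0.3, 7.7]
gripper_width: 0.0157
```

```bash
python3 - <<'E'
from meas import *
to(.6111,-.0044,.100,-3.68)
print(ctrl.state()["orientation"].round(4).tolist())
E
```

```text
linear [ 0.1336 -0.1629 -0.0531] twist -0.225 | now [ 0.437  -0.1228  0.0462] yaw -16.56 q6 -0.13 w 0.0157 F [-1.4  0.3  7.7] t 5.6
[[0.9585, -0.2851, 0.0078], [-0.2851, -0.9585, -0.0053], [0.009, 0.0028, -1.0]]
```

Gripped: 15.7 mm opening and a load showing. Now lift and carry it over the base.

Emit:
move_arm(
  rows=[
    {"linear": [0,0,-0.01],"twist": 0,"fingers": 255},
    {"linear": [0,0,-0.02],"twist": 0,"fingers": 255},
    {"linear": [0,0,-0.035],"twist": 0,"fingers": 255},
    {"linear": [0,0,-0.05],"twist": 0,"fingers": 255},
    {"linear": [0,0,-0.066],"twist": 0,"fingers": 255},
    {"linear": [0,0,-0.066],"twist": 0,"fingers": 255},
    {"linear": [0,0,-0.066],"twist": 0,"fingers": 255},
  ],
)

```text
time_s: 6.17
ee_pos: [0.4364, -0.1224, 0.1122]
orientation: [[0.958, -0.285, 0.009], [-0.285, -0.958, -0.006], [0.01, 0.003, -1.0]]
force: [-0.8, 0.4, -7.2]
gripper_width: 0.0161
```

Emit:
move_arm(
  rows=[
    {"linear": [0.02,-0.025,0],"twist": -0.03,"fingers": 255},
    {"linear": [0.045,-0.055,0],"twist": -0.06,"fingers": 255},
    {"linear": [0.07,-0.085,0],"twist": -0.1,"fingers": 255},
    {"linear": [0.095,-0.116,0],"twist": -0.15,"fingers": 255},
    {"linear": [0.115,-0.14,0],"twist": -0.19,"fingers": 255},
    {"linear": [0.128,-0.156,0],"twist": -0.22,"fingers": 255},
    {"linear": [0.1336,-0.163,0],"twist": -0.225,"fingers": 255},
    {"linear": [0.1336,-0.163,0],"twist": -0.225,"fingers": 255},
  ],
)

```text
time_s: 6.83
ee_pos: [0.6113, -0.0032, 0.1111]
orientation: [[0.998, -0.063, 0.007], [-0.063, -0.998, -0.005], [0.007, 0.005, -1.0]]
force: [-0.6, -0.7, -7.1]
gripper_width: 0.016
```

```bash
python3 - <<'E'
from st import *
a=np.radians(-3.68);R=np.array([[np.cos(a),-np.sin(a)],[np.sin(a),np.cos(a)]])
s=ctrl.state();z=s["ee_pos"][2]-.0022;c=np.array([.6111,-.0044]);o=s["ee_pos"]
pts=[np.r_[np.array(o[:2])+R@p,z-.022] for p in((.06,0),(-.03,.06))]
stage("w4",pts,z-.022)
to(.6111,-.0044,.0817,-3.68);print(s["orientation"].round(4).tolist())
E
```

```text
(np.int64(425), np.int64(259)) [427.5 260.4] 323 [ 0.6725 -0.0078]
(np.int64(254), np.int64(148)) [254.7 147.8] 373 [0.5856 0.0585]
stage -3.630240554404901 [ 0.61219046 -0.00364303] [0.00056776 0.00056776]
linear [0.0008 0.0002 0.0296] twist 0.000 | now [ 0.6102 -0.004   0.1113] yaw -3.66 q6 -0.04 w 0.0158 F [-0.6  0.5 -6.9] t 6.9
[[0.998, -0.0629, 0.0069], [-0.0628, -0.998, -0.0054], [0.0072, 0.0049, -1.0]]
```

View pics/w4.png

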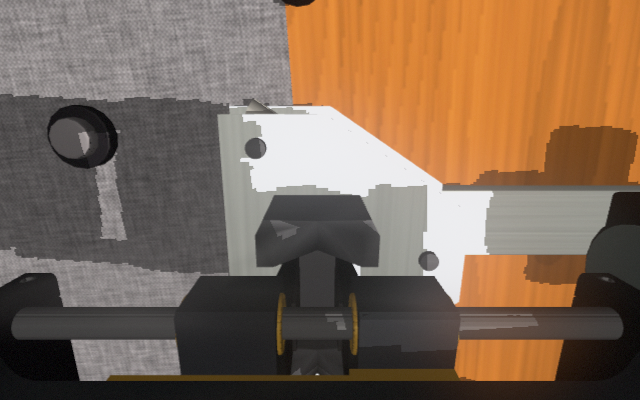

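The stage is aligned with its home to about 1 mm. Lowering.

Emit:
move_arm(
  rows=[
    {"linear": [0,0.0005,0.006],"twist": 0,"fingers": 255},
    {"linear": [0,0.0005,0.012],"twist": 0,"fingers": 255},
    {"linear": [0,0.0005,0.017],"twist": 0,"fingers": 255},
    {"linear": [0,0.0005,0.021],"twist": 0,"fingers": 255},
    {"linear": [0,0.0005,0.025],"twist": 0,"fingers": 255},
    {"linear": [0,0.0005,0.028],"twist": 0,"fingers": 255},
    {"linear": [0,0.0005,0.0295],"twist": 0,"fingers": 255},
    {"linear": [0,0.0005,0.0295],"twist": 0,"fingers": 255},
  ],
)

```text
time_s: 7.55
ee_pos: [0.6102, -0.0049, 0.082]
orientation: [[0.998, -0.064, 0.006], [-0.064, -0.998, -0.006], [0.006, 0.005, -1.0]]
force: [-2.6, -1.8, -3.1]
gripper_width: 0.016
```

```bash
python3 - <<'E'
from h import *
to(.6111,-.0044,.0817,-3.68);print(ctrl.state()["moment"])
E
```

```text
linear [ 0.0009 -0.0005  0.0003] twist 0.000 | now [ 0.6102 -0.0049  0.082 ] yaw -3.66 q6 -0.04 w 0.0160 F [-2.6 -1.8 -3.1] t 7.5
[-0.44184543  0.47975036  0.02685159]
```

Emit:
move_arm(
  rows=[
    {"linear": [0.0005,0,0.001],"twist": 0,"fingers": 255},
    {"linear": [0.0005,0,0.001],"twist": 0,"fingers": 120},
    {"linear": [0.0005,0,0.001],"twist": 0,"fingers": 120},
    {"linear": [0.0005,0,0.001],"twist": 0,"fingers": 120},
    {"linear": [0.0005,0,0.001],"twist": 0,"fingers": 120},
    {"linear": [0,0,-0.03],"twist": 0,"fingers": 120},
    {"linear": [0,0,-0.06],"twist": 0,"fingers": 120},
    {"linear": [0,0,-0.09],"twist": 0,"fingers": 120},
  ],
)

```text
time_s: 8.22
ee_pos: [0.6096, -0.0043, 0.173]
orientation: [[0.998, -0.064, 0.005], [-0.064, -0.998, -0.006], [0.006, 0.005, -1.0]]
force: [1.3, 0.6, -0.3]
gripper_width: 0.0497
```

```bash
python3 - <<'E'
from st import *
a=np.radians(-3.68);R=np.array([[np.cos(a),-np.sin(a)],[np.sin(a),np.cos(a)]]);c=np.array([.6111,-.0044])
pts=[np.r_[c+R@p,.0575] for p in((.06,0),(-.03,.06))]
stage("w5",pts,.0575)
z=np.load("w5.npz");P=cloud(z["d"],z["K"],z["W"]);q=P[(abs(P[...,0]-.611)<.05)&(abs(P[...,1]-.03)<.04)]
q=q[(q[:,2]>.05)&(q[:,2]<.065)];A=np.c_[q[:,:2],np.ones(len(q))];print("plate plane",np.linalg.lstsq(A,q[:,2],rcond=None)[0],np.median(q[:,2]),len(q))
t=np.load("top0.npz");im,d,K,W=[t[k] for k in("im","d","K","W")];P=cloud(d,K,W)
for (u,v) in((168,240),(168,213),(166,184)): print(P[v-3:v+4:3,u-4:u+5:4].reshape(-1,3).round(3).tolist())
m=(P[...,2]>.055)&(P[...,2]<.066)&(P[...,1]>.25)&(P[...,1]<.42)&(P[...,0]>.3)&(P[...,0]<.65)
print(cv2.minAreaRect((P[m][:,:2]*1000).astype(np.float32)))
to(.5,.2,.25,90)
E
```

```text
(np.int64(392), np.int64(211)) [392.8 212.4] 147 [ 0.6712 -0.0092]
(np.int64(276), np.int64(134)) [275.8 134.6] 158 [0.5848 0.0567]
stage -3.627473457505316 [ 0.61113677 -0.00520488] [0.00028945 0.00028945]
plate plane [0.00296304 0.00291615 0.05554159] 0.057372405648121294 9256
[[0.457, 0.333, 0.167], [0.457, 0.327, 0.162], [0.458, 0.326, 0.146], [0.451, 0.334, 0.164], [0.451, 0.326, 0.164], [0.452, 0.326, 0.145], [0.445, 0.333, 0.165], [0.445, 0.326, 0.164], [0.447, 0.33, 0.135]]
[[0.51, 0.337, 0.165], [0.511, 0.333, 0.156], [0.515, 0.337, 0.127], [0.504, 0.337, 0.164], [0.505, 0.333, 0.156], [0.508, 0.335, 0.13], [0.518, 0.407, 0.0], [0.511, 0.373, 0.059], [0.504, 0.341, 0.115]]
[[0.568, 0.345, 0.164], [0.569, 0.339, 0.16], [0.591, 0.373, 0.06], [0.562, 0.344, 0.165], [0.564, 0.34, 0.157], [0.569, 0.342, 0.133], [0.588, 0.415, 0.004], [0.577, 0.381, 0.06], [0.564, 0.345, 0.123]]
((481.17657470703125, 338.30419921875), (236.4961700439453, 66.01637268066406), 6.32697868347168)
linear [-0.1235 -0.1964 -0.0737] twist 1.507 | now [ 0.6117 -0.0044  0.1792] yaw -3.65 q6 -0.05 w 0.0502 F [ 2.1 -0.3  5.8] t 8.3
```

The stage reads seated: (0.611,−0.005), yaw −3.6°, level, plate z 0.0574. Rack holes 2–4 come out at (.451,.335), (.511,.342) and (.571,.348). On to bobbin 2.

Emit:
move_arm(
  rows=[
    {"linear": [0,0,-0.03],"twist": -0.1,"fingers": 100},
    {"linear": [-0.03,-0.03,-0.06],"twist": -0.22,"fingers": 100},
    {"linear": [-0.1,-0.18,-0.065],"twist": -0.34,"fingers": 100},
    {"linear": [-0.1,-0.18,-0.065],"twist": -0.46,"fingers": 100},
    {"linear": [-0.1,-0.18,-0.065],"twist": -0.58,"fingers": 100},
    {"linear": [-0.1,-0.18,-0.065],"twist": -0.7,"fingers": 100},
    {"linear": [-0.1,-0.18,-0.065],"twist": -0.82,"fingers": 100},
    {"linear": [-0.1,-0.18,-0.065],"twist": -0.94,"fingers": 100},
  ],
)

```text
time_s: 8.93
ee_pos: [0.5214, 0.1848, 0.2422]
orientation: [[0.633, 0.774, 0.015], [0.775, -0.633, -0.006], [0.005, 0.015, -1.0]]
force: [0.7, -1.3, 0.3]
gripper_width: 0.0576
```

```bash
python3 - <<'E'
from h import *
to(.4513,.335,.24,96.3)
E
```

```text
linear [ 0.072  -0.1493  0.0003] twist -0.795 | now [0.5214 0.1848 0.2422] yaw 50.76 q6 -0.66 w 0.0576 F [ 0.7 -1.3  0.3] t 8.9
```

Emit:
move_arm(
  rows=[
    {"linear": [0.03,-0.06,0],"twist": -0.12,"fingers": 100},
    {"linear": [0.06,-0.12,0],"twist": -0.24,"fingers": 100},
    {"linear": [0.072,-0.1493,0],"twist": -0.36,"fingers": 100},
    {"linear": [0.072,-0.1493,0],"twist": -0.48,"fingers": 100},
    {"linear": [0.072,-0.1493,0],"twist": -0.6,"fingers": 100},
    {"linear": [0.072,-0.1493,0],"twist": -0.72,"fingers": 100},
    {"linear": [0.072,-0.1493,0],"twist": -0.795,"fingers": 100},
    {"linear": [0.072,-0.1493,0],"twist": -0.795,"fingers": 100},
  ],
)

```text
time_s: 9.6
ee_pos: [0.4512, 0.3354, 0.2402]
orientation: [[-0.114, 0.993, 0.015], [0.993, 0.114, -0.006], [-0.007, 0.014, -1.0]]
force: [-0.0, 0.1, -0.1]
gripper_width: 0.0577
```

```bash
python3 - <<'E'
from h import *
print(ctrl.state()["orientation"].round(4).tolist())
im,d,K,W=snap("wrist"); save("w6",im)
to(.4513,.335,.12,96.3)
E
```

```text
[[-0.1141, 0.9934, 0.015], [0.9934, 0.1142, -0.0056], [-0.0073, 0.0142, -0.9999]]
linear [ 0.0007 -0.0017  0.1202] twist -0.001 | now [0.4513 0.3352 0.2402] yaw 96.24 q6 -1.15 w 0.0581 F [-0.4  0.5  0. ] t 9.7
```

View pics/w6.png

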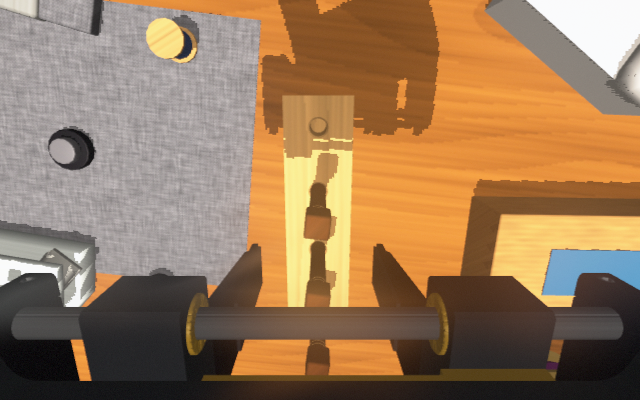

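The tool is centred over bobbin 2: its head is at (317,225), as predicted. Descend, grip and pull.

Emit:
move_arm(
  rows=[
    {"linear": [0.0005,-0.001,0.04],"twist": 0,"fingers": 140},
    {"linear": [0.0005,-0.001,0.08],"twist": 0,"fingers": 140},
    {"linear": [0.0005,-0.001,0.12],"twist": 0,"fingers": 140},
    {"linear": [0.0005,-0.001,0.12],"twist": 0,"fingers": 140},
    {"linear": [0.0005,-0.001,0.12],"twist": 0,"fingers": 255},
    {"linear": [0.0005,-0.001,0.12],"twist": 0,"fingers": 255},
    {"linear": [0.0005,-0.001,0.12],"twist": 0,"fingers": 255},
    {"linear": [0.0005,-0.001,0.12],"twist": 0,"fingers": 255},
  ],
  newtons=15,
)

```text
time_s: 10.32
ee_pos: [0.4528, 0.3353, 0.1225]
orientation: [[-0.108, 0.994, 0.018], [0.994, 0.108, -0.004], [-0.006, 0.018, -1.0]]
force: [-0.3, 0.6, -0.1]
gripper_width: 0.0214
```

Emit:
move_arm(
  rows=[
    {"linear": [0,0,0],"twist": 0,"fingers": 255},
    {"linear": [0,0,0],"twist": 0,"fingers": 255},
    {"linear": [0,0,-0.02],"twist": 0,"fingers": 255},
    {"linear": [0,0,-0.045],"twist": 0,"fingers": 255},
    {"linear": [0,0,-0.07],"twist": 0,"fingers": 255},
    {"linear": [0,0,-0.07],"twist": 0,"fingers": 255},
  ],
)

```text
time_s: 10.82
ee_pos: [0.4529, 0.3365, 0.1973]
orientation: [[-0.108, 0.994, 0.024], [0.994, 0.108, -0.0], [-0.003, 0.024, -1.0]]
force: [-0.2, 0.4, 0.1]
gripper_width: 0.0181
```

```bash
python3 - <<'E'
from h import *
to(.42,.17,.19,90);to(.42,.17,.12,90)
E
```

```text
linear [-0.162  -0.0509  0.0065] twist 0.108 | now [0.4529 0.3365 0.1973] yaw 96.21 q6 -1.14 w 0.0181 F [-0.2  0.4  0.1] t 10.8
linear [-0.1618 -0.0525  0.0765] twist 0.108 | now [0.4529 0.3365 0.1973] yaw 96.21 q6 -1.14 w 0.0181 F [-0.2  0.4  0.1] t 10.8
```

Emit:
move_arm(
  rows=[
    {"linear": [-0.04,-0.012,0],"twist": 0.03,"fingers": 255},
    {"linear": [-0.08,-0.025,0],"twist": 0.06,"fingers": 255},
    {"linear": [-0.12,-0.038,0],"twist": 0.1,"fingers": 255},
    {"linear": [-0.15,-0.048,0.005],"twist": 0.108,"fingers": 255},
    {"linear": [-0.162,-0.051,0.005],"twist": 0.108,"fingers": 255},
    {"linear": [-0.162,-0.051,0.005],"twist": 0.108,"fingers": 255},
    {"linear": [-0.162,-0.051,0.005],"twist": 0.108,"fingers": 255},
    {"linear": [-0.162,-0.051,0.005],"twist": 0.108,"fingers": 255},
  ],
)

```text
time_s: 11.48
ee_pos: [0.4203, 0.1706, 0.1917]
orientation: [[-0.0, 1.0, 0.025], [1.0, 0.0, 0.0], [0.0, 0.025, -1.0]]
force: [-0.1, -0.4, -0.3]
gripper_width: 0.0181
```

```bash
cat >> h.py <<'E'
def near(n,r=.03,zlo=.02,zhi=.2):
    o=np.array(ctrl.state()["ee_pos"]);im,d,K,W=snap(n);P=cloud(d,K,W);m=(d>0)&(abs(P[...,0]-o[0])<r)&(abs(P[...,1]-o[1])<r)&(P[...,2]>zlo)&(P[...,2]<zhi)
    return P[m],im[m]
E
python3 - <<'E'
from h import *
print(ctrl.state()["orientation"].round(4).tolist())
o=ctrl.state()["ee_pos"]
q,c=near("wrist",.03,.03,o[2]-.019)
for a in np.arange(.03,.18,.01):
    s=q[(q[:,2]>=a)&(q[:,2]<a+.01)]
    if len(s): print(a.round(2),len(s),np.median(s,0).round(4))
to(.42,.17,.12,90)
E
```

```text
[[-0.0005, 0.9997, 0.0249], [1.0, 0.0005, 0.0], [0.0, 0.0249, -0.9997]]
0.08 18 [0.4159 0.171  0.0891]
0.09 69 [0.4158 0.1714 0.0955]
0.1 78 [0.4153 0.171  0.1055]
0.11 89 [0.4157 0.1713 0.1157]
0.12 99 [0.4153 0.1713 0.1249]
0.13 117 [0.4153 0.1713 0.1353]
0.14 127 [0.4153 0.1713 0.1456]
0.15 147 [0.415  0.1713 0.1551]
0.16 170 [0.415  0.1713 0.1652]
0.17 49 [0.4147 0.1713 0.1711]
linear [-0.0008 -0.0019  0.0716] twist 0.001 | now [0.4202 0.1708 0.1916] yaw 90.07 q6 -1.32 w 0.0181 F [ 0.1  0.4 -1. ] t 11.5
```

Held upright with the foot at z≈0.086, gripped at the lower edge of the head. I work out the arc to tilt it down, with the foot as pivot on the mat.

```bash
cat >> h.py <<'E'
def arc(L,drop,phis,press=.001):
    s=ctrl.state();R=np.array(s["orientation"])
    for p in np.radians(phis):
        w=np.array([L*np.sin(p),0,-drop-press-L*(1-np.cos(p))]); print(np.degrees(p).round(),(R.T@w).round(3).tolist())
E
python3 - <<'E'
from h import *
arc(.133,.086,[0,5,12,20,28,36,44,52,60,66,70])
E
```

```text
0.0 [0.0, -0.002, 0.087]
5.0 [-0.0, 0.009, 0.088]
12.0 [-0.0, 0.025, 0.091]
20.0 [-0.0, 0.043, 0.096]
28.0 [-0.0, 0.06, 0.104]
36.0 [-0.0, 0.075, 0.114]
44.0 [-0.0, 0.089, 0.127]
52.0 [-0.0, 0.101, 0.141]
60.0 [-0.0, 0.111, 0.156]
66.0 [-0.0, 0.117, 0.169]
70.0 [-0.0, 0.121, 0.178]
```

Emit:
move_arm(
  rows=[
    {"linear": [0,-0.001,0.04],"twist": 0,"fingers": 255},
    {"linear": [0,-0.002,0.075],"twist": 0,"fingers": 255},
    {"linear": [0,-0.002,0.087],"twist": 0,"fingers": 255},
    {"linear": [0,0.009,0.088],"twist": 0,"fingers": 255},
    {"linear": [0,0.025,0.091],"twist": 0,"fingers": 255},
    {"linear": [0,0.043,0.096],"twist": 0,"fingers": 255},
    {"linear": [0,0.043,0.096],"twist": 0,"fingers": 255},
    {"linear": [0,0.043,0.096],"twist": 0,"fingers": 255},
  ],
  newtons=5,
)

```text
time_s: 12.2
ee_pos: [0.4668, 0.1715, 0.0973]
orientation: [[-0.002, 1.0, 0.026], [1.0, 0.002, 0.0], [0.0, 0.026, -1.0]]
force: [0.1, 0.2, 0.2]
gripper_width: 0.018
```

```bash
python3 - <<'E'
from h import *
o=ctrl.state()["ee_pos"];print(o,ctrl.state()["orientation"].round(4).tolist())
q,c=near("wrist",.09,.012,o[2]-.015);dk=(c.max(1)<110)&(c[:,0]>c[:,2]+8);q=q[dk]
q=q[abs(q[:,1]-.171)<.02]
for a in np.arange(.0,.1,.01):
    s=q[(q[:,2]>=a)&(q[:,2]<a+.01)]
    if len(s): print(a.round(2),len(s),np.median(s,0).round(4))
to(.42,.17,.12,90)
im,d,K,W=snap("scene");p=proj(o,K,W)[0].astype(int);print(p)
save("s1",cv2.resize(im[p[1]-40:p[1]+80,p[0]-80:p[0]+80],(640,480),interpolation=cv2.INTER_CUBIC))
E
```

```text
[0.46683695 0.17151114 0.097261  ] [[-0.0016, 0.9997, 0.0259], [1.0, 0.0016, 0.0003], [0.0003, 0.0259, -0.9997]]
0.01 81 [0.4511 0.1729 0.0159]
0.02 101 [0.4521 0.1729 0.0249]
0.03 112 [0.4527 0.1728 0.0361]
0.04 138 [0.4536 0.1722 0.045 ]
0.05 161 [0.4544 0.1728 0.0551]
0.06 181 [0.4552 0.1727 0.0652]
0.07 216 [0.4561 0.1722 0.0753]
0.08 55 [0.4568 0.1727 0.0813]
linear [-0.0013 -0.0453 -0.0239] twist 0.002 | now [0.4659 0.1714 0.0972] yaw 90.10 q6 -1.34 w 0.0181 F [-0.7  0.1 -0.2] t 12.2
[385 175]
```

View pics/s1.png

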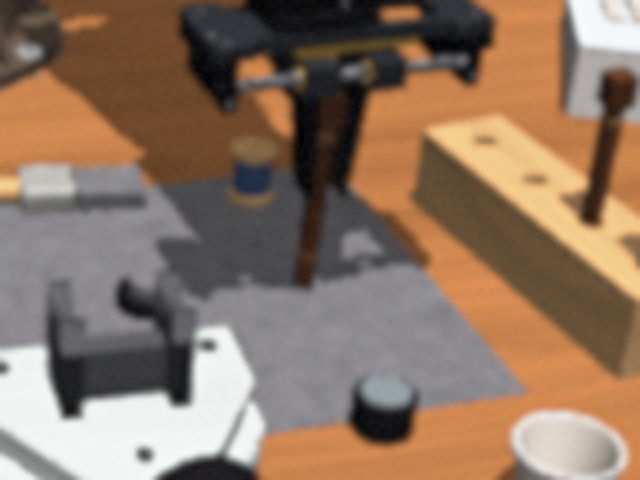

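The foot slid about 33 mm because touchdown lagged behind the sideways motion; the tilt is only ~5°. I continue the arc from here, more slowly.

```bash
python3 - <<'E'
from h import *
s=ctrl.state();R=np.array(s["orientation"]);L=.125
for p in [5,8,12,16,20,25,30,35,40,46,52,58,64,70]:
    a,b=np.radians(p),np.radians(5)
    print(p,(R.T@np.array([L*(np.sin(a)-np.sin(b)),0,-.002-L*(np.cos(b)-np.cos(a))])).round(4).tolist())
E
```

```text
5 [-0.0, -0.0, 0.002]
8 [-0.0, 0.0064, 0.0029]
12 [-0.0, 0.015, 0.0046]
16 [-0.0, 0.0234, 0.007]
20 [-0.0001, 0.0316, 0.0099]
25 [-0.0001, 0.0416, 0.0143]
30 [-0.0001, 0.0511, 0.0196]
35 [-0.0001, 0.0602, 0.0256]
40 [-0.0001, 0.0687, 0.0325]
46 [-0.0001, 0.078, 0.0417]
52 [-0.0002, 0.0863, 0.0517]
58 [-0.0002, 0.0936, 0.0626]
64 [-0.0002, 0.0996, 0.0742]
70 [-0.0002, 0.1044, 0.0864]
```

Emit:
move_arm(
  rows=[
    {"linear": [0,0,0.002],"twist": 0,"fingers": 255},
    {"linear": [0,0,0.002],"twist": 0,"fingers": 255},
    {"linear": [0,0.0064,0.003],"twist": 0,"fingers": 255},
    {"linear": [0,0.015,0.0046],"twist": 0,"fingers": 255},
    {"linear": [0,0.0234,0.007],"twist": 0,"fingers": 255},
    {"linear": [0,0.0316,0.01],"twist": 0,"fingers": 255},
    {"linear": [0,0.0316,0.01],"twist": 0,"fingers": 255},
    {"linear": [0,0.0316,0.01],"twist": 0,"fingers": 255},
  ],
  newtons=4,
)

```text
time_s: 12.97
ee_pos: [0.498, 0.1713, 0.0878]
orientation: [[-0.001, 1.0, 0.025], [1.0, 0.001, 0.0], [0.0, 0.025, -1.0]]
force: [1.4, 0.2, 5.3]
gripper_width: 0.018
```

```bash
cat >> h.py <<'E'
def shaft(yc):
    s=ctrl.state();o=s["ee_pos"];print(np.array(o).round(4),"w %.4f"%s["gripper_width"],s["force"].round(1),s["orientation"][:,2].round(4))
    q,c=near("wrist",.12,.012,o[2]-.015);dk=(c.max(1)<110)&(c[:,0]>c[:,2]+8);q=q[dk];q=q[abs(q[:,1]-yc)<.02]
    for a in np.arange(.01,.1,.01):
        t=q[(q[:,2]>=a)&(q[:,2]<a+.01)]
        if len(t): print(a.round(2),len(t),np.median(t,0).round(4))
E
python3 - <<'E'
from h import *
shaft(.171)
E
```

```text
[0.498  0.1713 0.0878] w 0.0180 [1.4 0.2 5.3] [ 2.550e-02  2.000e-04 -9.997e-01]
0.01 134 [0.4549 0.1725 0.0161]
0.02 175 [0.4579 0.1725 0.0248]
0.03 197 [0.4617 0.1719 0.0357]
0.04 238 [0.465  0.1725 0.0451]
0.05 280 [0.4684 0.1724 0.055 ]
0.06 308 [0.4718 0.1719 0.0652]
0.07 102 [0.4738 0.1724 0.0714]
```

The foot now holds and the tilt is 19°. Continuing down to about 62°.

Emit:
move_arm(
  rows=[
    {"linear": [0,0.0123,0.0053],"twist": 0,"fingers": 255},
    {"linear": [0,0.024,0.0119],"twist": 0,"fingers": 255},
    {"linear": [0,0.035,0.0197],"twist": 0,"fingers": 255},
    {"linear": [0,0.045,0.0285],"twist": 0,"fingers": 255},
    {"linear": [0,0.054,0.0384],"twist": 0,"fingers": 255},
    {"linear": [0,0.062,0.0492],"twist": 0,"fingers": 255},
    {"linear": [0,0.0685,0.059],"twist": 0,"fingers": 255},
    {"linear": [0,0.0685,0.06],"twist": 0,"fingers": 255},
  ],
)

```text
time_s: 13.68
ee_pos: [0.5678, 0.1711, 0.0273]
orientation: [[-0.001, 1.0, 0.023], [1.0, 0.001, -0.0], [-0.0, 0.023, -1.0]]
force: [-0.7, -0.3, 0.4]
gripper_width: 0.018
```

```bash
python3 - <<'E'
from h import *
s=ctrl.state();o=s["ee_pos"];print(o.round(4),s["force"].round(1),s["gripper_width"])
im,d,K,W=snap("top");P=cloud(d,K,W);m=(abs(P[...,1]-.171)<.025)&(P[...,0]>.4)&(P[...,0]<.62)&(P[...,2]>.004)&(P[...,2]<.1)&(im.max(2)<110)&(im[...,0]>im[...,2]+8.)
q=P[m]
for a in np.arange(.42,.62,.01):
    t=q[(q[:,0]>=a)&(q[:,0]<a+.01)]
    if len(t): print(a.round(2),len(t),np.median(t,0).round(3))
E
```

```text
[0.5678 0.1711 0.0273] [-0.7 -0.3  0.4] 0.018013695610885058
```

The bobbin is nearly flat. I shift it +25 mm in y, clear of the small cap, then release it.

Emit:
move_arm(
  rows=[
    {"linear": [0,0,-0.006],"twist": 0,"fingers": 255},
    {"linear": [0.008,0,-0.008],"twist": 0,"fingers": 255},
    {"linear": [0.025,0,-0.008],"twist": 0,"fingers": 255},
    {"linear": [0.025,-0.01,0.0],"twist": 0,"fingers": 255},
    {"linear": [0.025,-0.01,0.002],"twist": 0,"fingers": 255},
    {"linear": [0.025,-0.01,0.002],"twist": 0,"fingers": 140},
    {"linear": [0.025,-0.01,0.002],"twist": 0,"fingers": 140},
    {"linear": [0.025,-0.01,0.002],"twist": 0,"fingers": 140},
  ],
)

```text
time_s: 14.4
ee_pos: [0.5577, 0.1961, 0.0263]
orientation: [[-0.001, 1.0, 0.024], [1.0, 0.001, -0.0], [-0.0, 0.024, -1.0]]
force: [-0.0, -0.2, -0.4]
gripper_width: 0.0326
```

Emit:
move_arm(
  rows=[
    {"linear": [0,0,0],"twist": 0,"fingers": 140},
    {"linear": [0,0,0],"twist": 0,"fingers": 140},
    {"linear": [0,0,0],"twist": 0,"fingers": 140},
    {"linear": [0,0,-0.05],"twist": 0,"fingers": 140},
    {"linear": [0,-0.06,-0.1],"twist": 0,"fingers": 140},
    {"linear": [0,-0.1,-0.14],"twist": 0,"fingers": 140},
    {"linear": [0,-0.1,-0.14],"twist": 0,"fingers": 140},
    {"linear": [0,-0.1,-0.14],"twist": 0,"fingers": 140},
  ],
)

```text
time_s: 15.07
ee_pos: [0.4518, 0.196, 0.1669]
orientation: [[-0.001, 1.0, 0.025], [1.0, 0.001, 0.0], [0.0, 0.025, -1.0]]
force: [1.4, 0.2, 0.3]
gripper_width: 0.0428
```

```bash
cat >> h.py <<'E'
def lying(x0,x1,y0,y1,n="wrist",name=None,zc=.008):
    im,d,K,W=snap(n)
    if name: save(name,im)
    P=cloud(d,K,W);c=im.astype(int);m=(P[...,2]>.003)&(P[...,2]<.05)&(d>0)&(P[...,0]>x0)&(P[...,0]<x1)&(P[...,1]>y0)&(P[...,1]<y1)&(c.max(2)<130)&(c[...,0]>c[...,2]+8)
    m=cv2.morphologyEx(m.astype(np.uint8),cv2.MORPH_OPEN,np.ones((3,3)))
    nn,l,s,_=cv2.connectedComponentsWithStats(m);k=1+np.argmax(s[1:,4]);v,u=np.nonzero(l==k)
    p=ray(np.c_[u,v],zc+.004,K,W)[:,:2];r=cv2.minAreaRect((p*1000).astype(np.float32));b=cv2.boxPoints(r)
    mu=p.mean(0);e=np.linalg.svd(p-mu,full_matrices=False)[2][0];e*=np.sign(e[0]);t=(p-mu)@e
    w=[np.ptp(((p-mu)@[-e[1],e[0]])[abs(t-a)<.008]) for a in(t.min()+.01,t.max()-.01)]
    print("n",len(u),"rect",np.round(r[0],1),np.round(r[1],1),"axis deg %.1f"%np.degrees(np.arctan2(e[1],e[0])),"mid",(mu+e*(t.min()+t.max())/2).round(4),"len %.3f"%np.ptp(t),"end widths",np.round(w,4))
    return mu+e*(t.min()+t.max())/2,np.degrees(np.arctan2(e[1],e[0]))
E
python3 - <<'E'
from h import *
to(.527,.196,.021,90)
m,a=lying(.38,.65,.1,.29,name="w7")
to(m[0],m[1],.021,a+90)
E
```

```text
linear [-1.000e-04  7.150e-02  1.477e-01] twist 0.001 | now [0.4518 0.196  0.1669] yaw 90.08 q6 -1.29 w 0.0428 F [1.4 0.2 0.3] t 15.1
n 268 rect [522.  203.2] [80.7  2.9] axis deg 1.2 mid [0.522  0.2031] len 0.081 end widths [0.002 0.003]
linear [0.0067 0.0663 0.1484] twist -0.019 | now [0.4518 0.1962 0.1676] yaw 90.10 q6 -1.29 w 0.0429 F [0.2 0.8 1.9] t 15.1
```

View pics/w7.png

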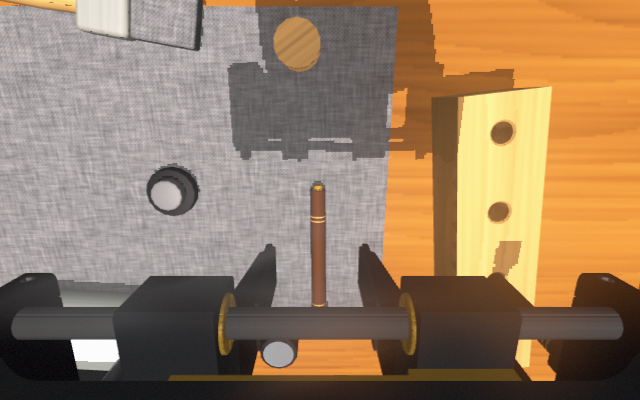

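The bobbin lies straight along x, foot at (318,183), axis on column 318. I compute its middle.

```bash
python3 - <<'E'
from h import *
m=ctrl.camera_model("wrist");s=ctrl.state();K=np.array(m["intrinsics"]);T=np.eye(4);T[:3,:3]=s["orientation"];T[:3,3]=s["ee_pos"];W=T@np.array(m["mount"])
f=ray([(318,183),(318.5,290)],.009,K,W);print(f)
to(f[0,0]+.075,f[0,1],.021,90)
E
```

```text
[[0.44336985 0.19797288 0.009     ]
 [0.55150183 0.19888075 0.009     ]]
linear [0.0016 0.0626 0.1483] twist 0.002 | now [0.4518 0.1962 0.1676] yaw 90.10 q6 -1.29 w 0.0429 F [0.2 0.8 1.9] t 15.1
```

Emit:
move_arm(
  rows=[
    {"linear": [0.0015,0.03,0.03],"twist": 0,"fingers": 140},
    {"linear": [0.0015,0.0626,0.06],"twist": 0,"fingers": 140},
    {"linear": [0.0015,0.0626,0.1],"twist": 0,"fingers": 140},
    {"linear": [0.0015,0.0626,0.135],"twist": 0,"fingers": 140},
    {"linear": [0.0015,0.0626,0.1483],"twist": 0,"fingers": 140},
    {"linear": [0.0015,0.0626,0.1483],"twist": 0,"fingers": 140},
    {"linear": [0.0015,0.0626,0.1483],"twist": 0,"fingers": 255},
    {"linear": [0.0015,0.0626,0.1483],"twist": 0,"fingers": 255},
  ],
  newtons=15,
)

```text
time_s: 15.78
ee_pos: [0.5186, 0.1977, 0.0203]
orientation: [[-0.002, 1.0, 0.026], [1.0, 0.002, 0.001], [0.001, 0.026, -1.0]]
force: [-0.6, -0.1, 0.6]
gripper_width: 0.0345
```

Emit:
move_arm(
  rows=[
    {"linear": [0,0,0],"twist": 0,"fingers": 255},
    {"linear": [0,0,0],"twist": 0,"fingers": 255},
    {"linear": [0,0,0],"twist": 0,"fingers": 255},
    {"linear": [0,0,0],"twist": 0,"fingers": 255},
    {"linear": [0,0,-0.03],"twist": 0,"fingers": 255},
    {"linear": [0,0,-0.07],"twist": 0,"fingers": 255},
    {"linear": [0,0,-0.07],"twist": 0,"fingers": 255},
    {"linear": [0,0,-0.07],"twist": 0,"fingers": 255},
  ],
)

```text
time_s: 16.45
ee_pos: [0.5176, 0.198, 0.0922]
orientation: [[-0.002, 1.0, 0.03], [1.0, 0.002, 0.002], [0.002, 0.03, -1.0]]
force: [-1.1, 0.0, -0.9]
gripper_width: 0.0136
```

```bash
python3 - <<'E'
from h import *
to(.6111,-.0048,.18,-3.65)
print(ctrl.state()["orientation"][:,2])
E
```

```text
linear [-0.2028  0.0957 -0.0853] twist -1.505 | now [0.5176 0.198  0.0922] yaw 90.10 q6 -1.32 w 0.0136 F [-1.1  0.  -0.9] t 16.4
[ 0.02994968  0.00166393 -0.99955002]
```

Emit:
move_arm(
  rows=[
    {"linear": [0,0,-0.04],"twist": 0.08,"fingers": 255},
    {"linear": [-0.02,0.01,-0.075],"twist": 0.2,"fingers": 255},
    {"linear": [-0.055,0.025,-0.085],"twist": 0.32,"fingers": 255},
    {"linear": [-0.09,0.042,-0.085],"twist": 0.44,"fingers": 255},
    {"linear": [-0.125,0.06,-0.085],"twist": 0.56,"fingers": 255},
    {"linear": [-0.16,0.076,-0.085],"twist": 0.68,"fingers": 255},
    {"linear": [-0.19,0.09,-0.085],"twist": 0.8,"fingers": 255},
    {"linear": [-0.2028,0.0957,-0.085],"twist": 0.92,"fingers": 255},
  ],
)

```text
time_s: 17.12
ee_pos: [0.6122, -0.0085, 0.1783]
orientation: [[0.799, 0.6, 0.029], [0.6, -0.8, 0.001], [0.024, 0.017, -1.0]]
force: [-1.2, -0.3, -0.5]
gripper_width: 0.0133
```

Emit:
move_arm(
  rows=[
    {"linear": [0,0,0],"twist": 0.12,"fingers": 255},
    {"linear": [0,0,0],"twist": 0.24,"fingers": 255},
    {"linear": [0,0,0],"twist": 0.36,"fingers": 255},
    {"linear": [0,0,0],"twist": 0.48,"fingers": 255},
    {"linear": [0,0,0],"twist": 0.6,"fingers": 255},
    {"linear": [0,0,0],"twist": 0.7,"fingers": 255},
    {"linear": [0,0,0],"twist": 0.716,"fingers": 255},
    {"linear": [0,0,0],"twist": 0.716,"fingers": 255},
  ],
)

```text
time_s: 17.78
ee_pos: [0.612, -0.0085, 0.1773]
orientation: [[0.997, -0.07, 0.028], [-0.07, -0.998, 0.001], [0.028, -0.003, -1.0]]
force: [0.2, 0.2, -0.2]
gripper_width: 0.0133
```

```bash
cat >> h.py <<'E'
def stg():
    from meas import dot,rigid
    a=np.radians(-3.65);R=np.array([[np.cos(a),-np.sin(a)],[np.sin(a),np.cos(a)]]);c=np.array([.6111,-.0048])
    im,d,K,W=snap("wrist");g=cv2.cvtColor(im,cv2.COLOR_RGB2GRAY);out=[]
    np.savez("last.npz",im=im,d=d,K=K,W=W)
    for p in((.06,0),(-.03,.06)):
        u,v=proj(np.r_[c+R@p,.0575],K,W)[0].round().astype(int);q,s=dot(g,u,v,12);out.append(ray(q,.0575,K,W)[0,:2])
    th,t,r=rigid([(.06,0),(-.03,.06)],out);print("stage yaw %.2f"%np.degrees(th),t.round(4),"res",r.round(4))
E
python3 - <<'E'
from h import *
stg()
to(.6111,-.005,.118,-3.65)
print(ctrl.state()["orientation"][:,2])
z=np.load("last.npz");P=cloud(z["d"],z["K"],z["W"]);c=z["im"].astype(int);m=(P[...,2]>.14)&(P[...,2]<.19)&(abs(P[...,0]-.611)<.015)&(P[...,1]>.01)&(P[...,1]<.12)&(z["d"]>0)
q=P[m]
for a in np.arange(0.01,.12,.01):
    t=q[(q[:,1]>=a)&(q[:,1]<a+.01)]
    if len(t)>3: print(a.round(2),len(t),np.median(t,0).round(4),t[:,2].max().round(4))
E
```

```text
stage yaw -3.56 [ 0.6114 -0.0053] res [0. 0.]
linear [-0.0028 -0.0032  0.0595] twist -0.005 | now [ 0.612  -0.0085  0.1775] yaw -3.94 q6 -0.06 w 0.0135 F [-0.5  0.  -0.3] t 17.8
[ 0.0281622   0.00133482 -0.99960248]
0.01 562 [0.6146 0.0151 0.1717] 0.174
0.02 593 [0.615  0.025  0.1717] 0.1745
0.03 630 [0.6159 0.0351 0.1719] 0.1741
0.04 660 [0.6167 0.0451 0.172 ] 0.1746
0.05 706 [0.6172 0.0551 0.172 ] 0.1748
0.06 436 [0.6176 0.063  0.1708] 0.1753
```

Stage still home. Bobbin held level, its axis about 10 mm under the TCP. Lower into the Vs, release, rise.

Emit:
move_arm(
  rows=[
    {"linear": [-0.0035,-0.0033,0.02],"twist": -0.005,"fingers": 255},
    {"linear": [-0.0035,-0.0033,0.035],"twist": -0.005,"fingers": 255},
    {"linear": [-0.0035,-0.0033,0.046],"twist": -0.005,"fingers": 255},
    {"linear": [-0.0035,-0.0033,0.052],"twist": -0.005,"fingers": 255},
    {"linear": [-0.0035,-0.0033,0.055],"twist": -0.005,"fingers": 255},
    {"linear": [-0.0035,-0.0033,0.055],"twist": -0.005,"fingers": 255},
    {"linear": [-0.0035,-0.0033,0.055],"twist": -0.005,"fingers": 170},
    {"linear": [-0.0035,-0.0033,0.055],"twist": -0.005,"fingers": 170},
  ],
)

```text
time_s: 18.5
ee_pos: [0.6107, -0.005, 0.1228]
orientation: [[0.998, -0.063, 0.029], [-0.063, -0.998, 0.001], [0.029, -0.003, -1.0]]
force: [-0.3, -0.5, 0.5]
gripper_width: 0.0219
```

Emit:
move_arm(
  rows=[
    {"linear": [0,0,0],"twist": 0,"fingers": 170},
    {"linear": [0,0,0],"twist": 0,"fingers": 170},
    {"linear": [0,0,0],"twist": 0,"fingers": 170},
    {"linear": [0,0,-0.02],"twist": 0,"fingers": 170},
    {"linear": [0,0,-0.05],"twist": 0,"fingers": 170},
    {"linear": [0,0,-0.08],"twist": 0,"fingers": 170},
    {"linear": [0,0,-0.08],"twist": 0,"fingers": 170},
    {"linear": [0,0,-0.08],"twist": 0,"fingers": 170},
  ],
)

```text
time_s: 19.17
ee_pos: [0.6089, -0.0051, 0.2043]
orientation: [[0.997, -0.063, 0.032], [-0.063, -0.998, 0.001], [0.032, -0.003, -0.999]]
force: [0.8, -0.1, -0.2]
gripper_width: 0.0317
```

```bash
cat >> h.py <<'E'
def onstage():
    stg();z=np.load("last.npz");d=z["d"];P=cloud(d,z["K"],z["W"]);c=z["im"].astype(int);m=(P[...,2]>.095)&(P[...,2]<.13)&(abs(P[...,0]-.614)<.03)&(P[...,1]>-.04)&(P[...,1]<.12)&(d>0)&(c[...,0]>c[...,2]+12)
    q=P[m]
    for a in np.arange(-.04,.12,.01):
        t=q[(q[:,1]>=a)&(q[:,1]<a+.01)]
        if len(t)>8: h=np.percentile(t[:,2],95);print("y %.2f n %d x %.4f topz %.4f ymax %.4f"%(a,len(t),np.median(t[t[:,2]>h-.003,0]),h,t[:,1].max()))
E
python3 - <<'E'
from h import *
onstage()
to(.4516,.0675,.15,-3.65);print(ctrl.state()["orientation"][:,2])
z=np.load("w1.npz");im,K,W=z["im"],z["K"],z["W"];g=cv2.cvtColor(im,cv2.COLOR_RGB2GRAY)
m=np.zeros((400,640),np.uint8);m[20:85,240:300]=(g[20:85,240:300]>118)
n,l,s,c=cv2.connectedComponentsWithStats(m)
for i in range(1,n):
    if s[i,4]>80: print(s[i],c[i],ray(c[i],.022,K,W))
E
```

```text
stage yaw -3.61 [ 0.6112 -0.0054] res [0.0001 0.0001]
y -0.04 n 240 x 0.6090 topz 0.1188 ymax -0.0300
y -0.03 n 228 x 0.6095 topz 0.1188 ymax -0.0200
y -0.02 n 231 x 0.6104 topz 0.1188 ymax -0.0101
y -0.01 n 230 x 0.6107 topz 0.1189 ymax -0.0001
y 0.00 n 237 x 0.6116 topz 0.1190 ymax 0.0100
y 0.01 n 243 x 0.6121 topz 0.1189 ymax 0.0199
y 0.02 n 269 x 0.6127 topz 0.1189 ymax 0.0300
y 0.03 n 278 x 0.6136 topz 0.1191 ymax 0.0400
y 0.04 n 304 x 0.6141 topz 0.1188 ymax 0.0500
y 0.05 n 306 x 0.6146 topz 0.1190 ymax 0.0600
y 0.06 n 292 x 0.6151 topz 0.1189 ymax 0.0700
y 0.07 n 15 x 0.6144 topz 0.1149 ymax 0.0707
linear [-0.1625 -0.0624  0.0483] twist 0.000 | now [ 0.6083 -0.0051  0.2029] yaw -3.62 q6 -0.06 w 0.0317 F [ 0.6  0.5 -0.5] t 19.2
[ 0.02988592  0.00112359 -0.99955268]
[ 240   20   60   65 2115] [272.25106383  49.25059102] [[0.45657441 0.06930808 0.022     ]]
[254  38  26  28 573] [266.58115183  51.4991274 ] [[0.45152372 0.06595643 0.022     ]]
```

Bobbin 2 lies level and centred: axis z ≈0.112, middle y ≈ −0.0045. The button is at (.4515,.066). Press it with the fingers shut.

Emit:
move_arm(
  rows=[
    {"linear": [-0.04,-0.015,0],"twist": 0,"fingers": 255},
    {"linear": [-0.08,-0.03,0],"twist": 0,"fingers": 255},
    {"linear": [-0.12,-0.045,0.02],"twist": 0,"fingers": 255},
    {"linear": [-0.155,-0.058,0.045],"twist": 0,"fingers": 255},
    {"linear": [-0.1625,-0.061,0.05],"twist": 0,"fingers": 255},
    {"linear": [-0.1625,-0.061,0.08],"twist": 0,"fingers": 255},
    {"linear": [-0.1625,-0.061,0.11],"twist": 0,"fingers": 255},
    {"linear": [-0.1625,-0.061,0.11],"twist": 0,"fingers": 255},
  ],
)

```text
time_s: 19.88
ee_pos: [0.4508, 0.0663, 0.0839]
orientation: [[0.998, -0.063, 0.022], [-0.063, -0.998, 0.001], [0.022, -0.002, -1.0]]
force: [-0.5, -0.5, -0.4]
gripper_width: 0.0007
```

```bash
python3 - <<'E'
from h import *
to(.4515,.066,.0325,-3.65)
E
```

```text
linear [-0.0004  0.0004  0.0514] twist 0.001 | now [0.4508 0.0663 0.0839] yaw -3.60 q6 0.06 w 0.0007 F [-0.5 -0.5 -0.4] t 19.9
```

Emit:
move_arm(
  rows=[
    {"linear": [0,0,0.03],"twist": 0,"fingers": 255},
    {"linear": [0,0,0.042],"twist": 0,"fingers": 255},
    {"linear": [0,0,0.047],"twist": 0,"fingers": 255},
    {"linear": [0,0,0.0515],"twist": 0,"fingers": 255},
    {"linear": [0,0,0.0525],"twist": 0,"fingers": 255},
    {"linear": [0,0,0.0525],"twist": 0,"fingers": 255},
    {"linear": [0,0,0.0525],"twist": 0,"fingers": 255},
    {"linear": [0,0,0.0525],"twist": 0,"fingers": 255},
  ],
)

```text
time_s: 20.55
ee_pos: [0.4512, 0.0663, 0.0331]
orientation: [[0.998, -0.063, 0.021], [-0.063, -0.998, 0.001], [0.021, -0.002, -1.0]]
force: [-7.2, -0.7, 15.6]
gripper_width: 0.0006
```

The button bottomed at 15.6 N. Up, and back over the stage.

Emit:
move_arm(
  rows=[
    {"linear": [0.001,0,-0.04],"twist": 0,"fingers": 255},
    {"linear": [0.003,0,-0.08],"twist": 0,"fingers": 255},
    {"linear": [0.03,0.01,-0.12],"twist": 0,"fingers": 150},
    {"linear": [0.065,0.022,-0.15],"twist": 0,"fingers": 150},
    {"linear": [0.1,0.036,-0.1636],"twist": 0,"fingers": 150},
    {"linear": [0.14,0.05,-0.1636],"twist": 0,"fingers": 150},
    {"linear": [0.1677,0.0603,-0.1636],"twist": 0,"fingers": 150},
    {"linear": [0.1677,0.0603,-0.1636],"twist": 0,"fingers": 150},
  ],
)

```text
time_s: 21.22
ee_pos: [0.6166, -0.0075, 0.2022]
orientation: [[0.998, -0.065, 0.027], [-0.065, -0.998, -0.0], [0.027, -0.002, -1.0]]
force: [0.2, 0.6, -1.0]
gripper_width: 0.035
```

```bash
python3 - <<'E'
from h import *
onstage()
to(.6112,-.0045,.122,-3.6);print(ctrl.state()["orientation"][:,2])
# tray from first top image
z=np.load("top0.npz");im,d,K,W=[z[k] for k in("im","d","K","W")];P=cloud(d,K,W)
r=(P[...,1]<-.2)&(P[...,1]>-.45)&(P[...,0]>.35)&(P[...,0]<.68)&(d>0)
for lo,hi in((.028,.04),(.010,.022)):
    m=r&(P[...,2]>lo)&(P[...,2]<hi);print(lo,m.sum(),cv2.minAreaRect((P[m][:,:2]*1000).astype(np.float32)))
m=r&(P[...,2]>.02);q=P[m]
h,e=np.histogram(q[:,0],np.arange(.35,.68,.006));print([(round(a,3),int(b)) for a,b in zip(e,h) if b])
print(np.percentile(q[:,2],[50,90,99]))
E
```

```text
stage yaw -3.57 [ 0.6111 -0.0053] res [0. 0.]
y -0.04 n 237 x 0.6092 topz 0.1188 ymax -0.0301
y -0.03 n 233 x 0.6100 topz 0.1187 ymax -0.0200
y -0.02 n 239 x 0.6102 topz 0.1187 ymax -0.0101
y -0.01 n 246 x 0.6110 topz 0.1189 ymax -0.0000
y 0.00 n 262 x 0.6115 topz 0.1187 ymax 0.0100
y 0.01 n 272 x 0.6123 topz 0.1187 ymax 0.0200
y 0.02 n 272 x 0.6129 topz 0.1186 ymax 0.0299
y 0.03 n 298 x 0.6135 topz 0.1188 ymax 0.0400
y 0.04 n 311 x 0.6142 topz 0.1188 ymax 0.0500
y 0.05 n 317 x 0.6147 topz 0.1188 ymax 0.0600
y 0.06 n 304 x 0.6151 topz 0.1186 ymax 0.0700
y 0.07 n 14 x 0.6147 topz 0.1152 ymax 0.0707
linear [-0.0042 -0.0013  0.0791] twist -0.002 | now [ 0.6135 -0.0062  0.2012] yaw -3.71 q6 -0.06 w 0.0370 F [-1.1  0.2  0.2] t 21.3
[ 2.33742728e-02  6.70089878e-04 -9.99726560e-01]
0.028 531 ((510.2247619628906, -315.80902099609375), (171.80259704589844, 76.92597961425781), 83.04653930664062)
0.01 1088 ((510.10247802734375, -316.19921875), (185.28062438964844, 190.42758178710938), 82.98005676269531)
[(np.float64(0.458), 13), (np.float64(0.464), 66), (np.float64(0.47), 112), (np.float64(0.476), 117), (np.float64(0.482), 78), (np.float64(0.488), 22), (np.float64(0.494), 1), (np.float64(0.524), 21), (np.float64(0.53), 87), (np.float64(0.536), 121), (np.float64(0.542), 124), (np.float64(0.548), 75), (np.float64(0.554), 16)]
[0.03661585 0.04107188 0.04266819]
```

Bobbin and stage are still in place. The tray centre is (.510,−.316) with its x axis at −7°. Pick bobbin 2 up.

Emit:
move_arm(
  rows=[
    {"linear": [-0.004,-0.0013,0.03],"twist": 0,"fingers": 150},
    {"linear": [-0.004,-0.0013,0.06],"twist": 0,"fingers": 150},
    {"linear": [-0.004,-0.0013,0.079],"twist": 0,"fingers": 150},
    {"linear": [-0.004,-0.0013,0.079],"twist": 0,"fingers": 150},
    {"linear": [-0.004,-0.0013,0.079],"twist": 0,"fingers": 255},
    {"linear": [-0.004,-0.0013,0.079],"twist": 0,"fingers": 255},
    {"linear": [-0.004,-0.0013,0.079],"twist": 0,"fingers": 255},
    {"linear": [-0.004,-0.0013,0.079],"twist": 0,"fingers": 255},
  ],
)

```text
time_s: 21.93
ee_pos: [0.6118, -0.0045, 0.1237]
orientation: [[0.998, -0.064, 0.026], [-0.064, -0.998, 0.0], [0.025, -0.002, -1.0]]
force: [-1.1, 0.5, -0.6]
gripper_width: 0.0177
```

Emit:
move_arm(
  rows=[
    {"linear": [0,0,0],"twist": 0,"fingers": 255},
    {"linear": [0,0,-0.01],"twist": 0,"fingers": 255},
    {"linear": [0,0,-0.035],"twist": 0,"fingers": 255},
    {"linear": [0,0,-0.06],"twist": 0,"fingers": 255},
    {"linear": [0,0,-0.06],"twist": 0,"fingers": 255},
    {"linear": [0,0,-0.06],"twist": 0,"fingers": 255},
  ],
)

```text
time_s: 22.43
ee_pos: [0.6109, -0.0046, 0.1859]
orientation: [[0.997, -0.064, 0.029], [-0.064, -0.998, -0.0], [0.029, -0.002, -1.0]]
force: [-0.7, 0.4, -0.6]
gripper_width: 0.0136
```

```bash
python3 - <<'E'
from h import *
to(.5033,-.3716,.15,-96.95);print(ctrl.state()["orientation"][:,2])
E
```

```text
linear [-0.0848  0.3732  0.0327] twist -1.514 | now [ 0.6109 -0.0046  0.1859] yaw -3.70 q6 -0.05 w 0.0136 F [-0.7  0.4 -0.6] t 22.4
[ 2.94939474e-02 -2.33852466e-05 -9.99564959e-01]
```

Emit:
move_arm(
  rows=[
    {"linear": [-0.009,0.03,0],"twist": 0.08,"fingers": 255},
    {"linear": [-0.018,0.07,0],"twist": 0.2,"fingers": 255},
    {"linear": [-0.027,0.11,0],"twist": 0.32,"fingers": 255},
    {"linear": [-0.036,0.15,0],"twist": 0.44,"fingers": 255},
    {"linear": [-0.045,0.19,0],"twist": 0.56,"fingers": 255},
    {"linear": [-0.053,0.23,0],"twist": 0.68,"fingers": 255},
    {"linear": [-0.061,0.265,0],"twist": 0.8,"fingers": 255},
    {"linear": [-0.065,0.28,0],"twist": 0.9,"fingers": 255},
  ],
)

```text
time_s: 23.1
ee_pos: [0.5266, -0.2835, 0.1828]
orientation: [[0.562, -0.826, 0.029], [-0.827, -0.563, -0.0], [0.016, -0.024, -1.0]]
force: [-0.0, 0.1, -0.3]
gripper_width: 0.0135
```

```bash
python3 - <<'E'
from h import *
to(.5033,-.3716,.14,-96.95)
E
```

```text
linear [0.059  0.0698 0.0421] twist 0.719 | now [ 0.5266 -0.2835  0.1828] yaw -55.78 q6 0.35 w 0.0135 F [-0.   0.1 -0.3] t 23.1
```

Emit:
move_arm(
  rows=[
    {"linear": [0.02,0.025,0],"twist": 0.12,"fingers": 255},
    {"linear": [0.04,0.05,0],"twist": 0.24,"fingers": 255},
    {"linear": [0.059,0.07,0.01],"twist": 0.36,"fingers": 255},
    {"linear": [0.059,0.07,0.03],"twist": 0.48,"fingers": 255},
    {"linear": [0.059,0.07,0.042],"twist": 0.6,"fingers": 255},
    {"linear": [0.059,0.07,0.042],"twist": 0.7,"fingers": 255},
    {"linear": [0.059,0.07,0.042],"twist": 0.719,"fingers": 255},
    {"linear": [0.059,0.07,0.042],"twist": 0.719,"fingers": 255},
  ],
)

```text
time_s: 23.77
ee_pos: [0.503, -0.3717, 0.1398]
orientation: [[-0.12, -0.992, 0.028], [-0.993, 0.12, 0.0], [-0.004, -0.028, -1.0]]
force: [0.4, -0.5, 0.1]
gripper_width: 0.0134
```

```bash
python3 - <<'E'
from h import *
to(.5033,-.3716,.05,-96.95);print(ctrl.state()["orientation"][:,2])
im,d,K,W=snap("wrist");save("w8",im);np.savez("w8.npz",im=im,d=d,K=K,W=W)
P=cloud(d,K,W);r=(P[...,1]<-.2)&(P[...,1]>-.45)&(P[...,0]>.38)&(P[...,0]<.65)&(P[...,2]>.022)&(P[...,2]<.05);q=P[r];print(len(q),np.percentile(q[:,2],[50,90,98]),cv2.minAreaRect((q[:,:2]*1000).astype(np.float32)))
E
```

```text
linear [0.0002 0.0023 0.0897] twist 0.001 | now [ 0.503  -0.3717  0.1398] yaw -96.88 q6 0.92 w 0.0134 F [ 0.4 -0.5  0.1] t 23.8
[ 2.84096376e-02  1.95756542e-04 -9.99596346e-01]
6421 [0.03837795 0.04074645 0.04138825] ((512.5916748046875, -315.59564208984375), (172.81951904296875, 76.69640350341797), 83.07917785644531)
```

View pics/w8.png

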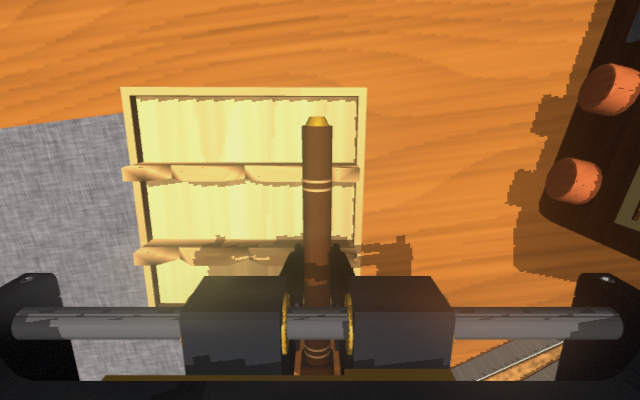

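The bobbin is over the first notch pair. The tray centre is refined to (.512,−.316) and the bar tops to 0.041. Lower and release.

Emit:
move_arm(
  rows=[
    {"linear": [0,0.0006,0.03],"twist": 0,"fingers": 255},
    {"linear": [0,0.0006,0.06],"twist": 0,"fingers": 255},
    {"linear": [0,0.0006,0.078],"twist": 0,"fingers": 255},
    {"linear": [0,0.0006,0.087],"twist": 0,"fingers": 255},
    {"linear": [0,0.0006,0.091],"twist": 0,"fingers": 255},
    {"linear": [0,0.0006,0.091],"twist": 0,"fingers": 255},
    {"linear": [0,0.0006,0.091],"twist": 0,"fingers": 170},
    {"linear": [0,0.0006,0.091],"twist": 0,"fingers": 170},
  ],
)

```text
time_s: 24.48
ee_pos: [0.5056, -0.3719, 0.0503]
orientation: [[-0.117, -0.993, 0.03], [-0.993, 0.117, -0.001], [-0.002, -0.03, -1.0]]
force: [-0.3, -0.0, 0.2]
gripper_width: 0.0219
```

Emit:
move_arm(
  rows=[
    {"linear": [0,0,0],"twist": 0,"fingers": 170},
    {"linear": [0,0,0],"twist": 0,"fingers": 170},
    {"linear": [0,0,0],"twist": 0,"fingers": 170},
    {"linear": [0,0,-0.03],"twist": 0,"fingers": 170},
    {"linear": [0,0,-0.07],"twist": 0,"fingers": 170},
    {"linear": [0,0,-0.11],"twist": 0,"fingers": 170},
    {"linear": [0,0,-0.15],"twist": 0,"fingers": 140},
    {"linear": [0,0,-0.18],"twist": 0,"fingers": 140},
  ],
)

```text
time_s: 25.15
ee_pos: [0.5003, -0.3718, 0.2339]
orientation: [[-0.117, -0.993, 0.032], [-0.993, 0.117, -0.003], [-0.001, -0.032, -0.999]]
force: [0.8, -0.2, 0.2]
gripper_width: 0.0398
```

```bash
cat >> h.py <<'E'
def tray(n="wrist"):
    im,d,K,W=snap(n);P=cloud(d,K,W);c=im.astype(int)
    C=np.array([.5115,-.3157]);a=np.radians(-6.93);ex=np.array([np.cos(a),np.sin(a)]);ey=np.array([-ex[1],ex[0]])
    L=(P[...,:2]-C);lx=L@ex;ly=L@ey
    m=(d>0)&(abs(lx)<.1)&(abs(ly)<.085)&(P[...,2]>.025)&(P[...,2]<.07)&(c.max(2)<150)&(c[...,0]>c[...,2]+8)&(c[...,1]<.8*c[...,0])
    for k in(-.056,0,.056):
        s=m&(abs(ly-k)<.02)
        if s.sum()>50:
            p=np.c_[lx[s],ly[s],P[...,2][s]];v=p[p[:,2]>.035];f=np.polyfit(v[:,0],v[:,1],1);print("notch",k,"n",s.sum(),"x range",p[:,0].min().round(4),p[:,0].max().round(4),"y",np.median(p[:,1]).round(4),"slope",f[0].round(3),"topz",[(round(b,2),np.percentile(p[abs(p[:,0]-b)<.01,2],90).round(4)) for b in(-.06,-.02,0,.02,.06) if (abs(p[:,0]-b)<.01).sum()>5])
E
python3 - <<'E'
from h import *
to(.511,.3416,.235,-83.7);tray()
tray("top")
print(ctrl.state()["orientation"][:,2])
E
```

```text
linear [-0.7097  0.073  -0.0031] twist -0.227 | now [ 0.5003 -0.3718  0.2339] yaw -96.73 q6 0.92 w 0.0398 F [ 0.8 -0.2  0.2] t 25.1
notch -0.056 n 1880 x range -0.0725 0.073 y -0.0563 slope -0.001 topz [(-0.06, np.float64(0.046)), (-0.02, np.float64(0.0434)), (0, np.float64(0.0435)), (0.02, np.float64(0.0435)), (0.06, np.float64(0.0435))]
notch -0.056 n 381 x range -0.0749 0.0705 y -0.0547 slope 0.006 topz [(-0.06, np.float64(0.0461)), (-0.02, np.float64(0.0439)), (0, np.float64(0.0438)), (0.02, np.float64(0.0438)), (0.06, np.float64(0.0444))]
[ 0.03685539 -0.00751065 -0.99929238]
```

Bobbin 2 rests centred and level in notch 1. Next is bobbin 3, gripped by the head this time.

Emit:
move_arm(
  rows=[
    {"linear": [-0.04,0.004,-0.005],"twist": 0,"fingers": 140},
    {"linear": [-0.08,0.008,-0.005],"twist": 0,"fingers": 140},
    {"linear": [-0.12,0.012,-0.005],"twist": 0,"fingers": 140},
    {"linear": [-0.16,0.016,-0.005],"twist": 0,"fingers": 140},
    {"linear": [-0.2,0.02,-0.005],"twist": 0,"fingers": 140},
    {"linear": [-0.24,0.024,-0.005],"twist": 0,"fingers": 140},
    {"linear": [-0.28,0.029,-0.005],"twist": 0,"fingers": 140},
    {"linear": [-0.31,0.032,-0.005],"twist": 0,"fingers": 140},
  ],
)

```text
time_s: 25.92
ee_pos: [0.5049, -0.0583, 0.2382]
orientation: [[-0.116, -0.993, 0.036], [-0.993, 0.116, -0.007], [0.003, -0.036, -0.999]]
force: [0.9, -0.8, 0.1]
gripper_width: 0.0427
```

Emit:
move_arm(
  rows=[
    {"linear": [-0.04,0.004,0],"twist": 0,"fingers": 140},
    {"linear": [-0.08,0.008,0],"twist": 0,"fingers": 140},
    {"linear": [-0.12,0.012,0],"twist": 0,"fingers": 140},
    {"linear": [-0.16,0.016,0],"twist": 0,"fingers": 140},
    {"linear": [-0.2,0.02,0],"twist": 0,"fingers": 140},
    {"linear": [-0.24,0.024,0],"twist": 0,"fingers": 140},
    {"linear": [-0.28,0.029,0],"twist": 0,"fingers": 140},
    {"linear": [-0.28,0.029,0],"twist": 0,"fingers": 140},
  ],
)

```text
time_s: 26.58
ee_pos: [0.5079, 0.2286, 0.2356]
orientation: [[-0.112, -0.993, 0.035], [-0.994, 0.112, -0.006], [0.002, -0.036, -0.999]]
force: [-0.6, 0.6, -0.1]
gripper_width: 0.0427
```

```bash
python3 - <<'E'
from h import *
to(.511,.3416,.235,-83.7)
print(ctrl.state()["orientation"].round(4).tolist())
E
```

```text
linear [-0.1126  0.0096  0.    ] twist -0.222 | now [0.5079 0.2286 0.2356] yaw -96.43 q6 2.01 w 0.0427 F [-0.6  0.6 -0.1] t 26.6
[[-0.112, -0.9931, 0.0355], [-0.9937, 0.1118, -0.0058], [0.0018, -0.0359, -0.9994]]
```

Emit:
move_arm(
  rows=[
    {"linear": [-0.04,0.003,0],"twist": -0.1,"fingers": 140},
    {"linear": [-0.08,0.006,0],"twist": -0.2,"fingers": 140},
    {"linear": [-0.1126,0.0096,0],"twist": -0.222,"fingers": 140},
    {"linear": [-0.1126,0.0096,0],"twist": -0.222,"fingers": 140},
    {"linear": [-0.1126,0.0096,0],"twist": -0.222,"fingers": 140},
    {"linear": [-0.1127,0.011,0.04],"twist": -0.222,"fingers": 140},
    {"linear": [-0.1127,0.0127,0.085],"twist": -0.222,"fingers": 140},
    {"linear": [-0.1127,0.0127,0.085],"twist": -0.222,"fingers": 140},
  ],
  newtons=15,
)

```text
time_s: 27.25
ee_pos: [0.5084, 0.3389, 0.1438]
orientation: [[0.108, -0.994, 0.027], [-0.994, -0.109, -0.011], [0.013, -0.025, -1.0]]
force: [-0.2, -0.6, -1.1]
gripper_width: 0.0432
```

Emit:
move_arm(
  rows=[
    {"linear": [0,0,0.0],"twist": 0,"fingers": 255},
    {"linear": [0,0,0],"twist": 0,"fingers": 255},
    {"linear": [0,0,0],"twist": 0,"fingers": 255},
    {"linear": [0,0,0],"twist": 0,"fingers": 255},
    {"linear": [0,0,0],"twist": 0,"fingers": 255},
    {"linear": [0,0.001,-0.025],"twist": 0,"fingers": 255},
    {"linear": [0,0.002,-0.05],"twist": 0,"fingers": 255},
    {"linear": [0,0.002,-0.065],"twist": 0,"fingers": 255},
  ],
)

```text
time_s: 27.92
ee_pos: [0.505, 0.3397, 0.2119]
orientation: [[0.108, -0.994, 0.03], [-0.994, -0.109, -0.009], [0.012, -0.028, -1.0]]
force: [-0.2, -0.4, -1.1]
gripper_width: 0.0179
```

```bash
python3 - <<'E'
from h import *
to(.42,.2,.215,-90)
print(ctrl.state()["orientation"].round(4).tolist())
E
```

```text
linear [ 0.1297  0.0996 -0.0044] twist 0.109 | now [0.505  0.3397 0.2119] yaw -83.78 q6 1.97 w 0.0179 F [-0.2 -0.4 -1.1] t 27.9
[[0.1084, -0.9937, 0.0296], [-0.994, -0.1087, -0.0091], [0.0122, -0.0284, -0.9995]]
```

Emit:
move_arm(
  rows=[
    {"linear": [0.03,0.023,0],"twist": 0.03,"fingers": 255},
    {"linear": [0.06,0.046,0],"twist": 0.06,"fingers": 255},
    {"linear": [0.09,0.069,0],"twist": 0.1,"fingers": 255},
    {"linear": [0.115,0.09,0],"twist": 0.109,"fingers": 255},
    {"linear": [0.1297,0.0996,0],"twist": 0.109,"fingers": 255},
    {"linear": [0.1297,0.0996,0],"twist": 0.109,"fingers": 255},
    {"linear": [0.1297,0.0996,0],"twist": 0.109,"fingers": 255},
  ],
)

```text
time_s: 28.5
ee_pos: [0.4204, 0.1996, 0.2118]
orientation: [[-0.002, -0.999, 0.032], [-1.0, 0.001, -0.008], [0.008, -0.032, -0.999]]
force: [0.1, -0.4, 0.0]
gripper_width: 0.0182
```

```bash
python3 - <<'E'
from h import *
to(.42,.2,.2,-90)
s=ctrl.state();o=s["ee_pos"];R=np.array(s["orientation"]);print(R.round(4).tolist())
q,c=near("wrist",.03,.03,o[2]-.019)
for a in np.arange(.03,.19,.01):
    t=q[(q[:,2]>=a)&(q[:,2]<a+.01)]
    if len(t): print(a.round(2),len(t),np.median(t,0).round(4),t[:,2].min().round(4))
foot=q[:,2].min();print("foot",foot)
L=o[2]+.004-foot;print("L",L)
for p in [0,0,4,8,13,18,24,30,36,42,48,54,60,66,72,78,81]:
    a=np.radians(p);w=np.array([L*np.sin(a),0,-foot-.003-L*(1-np.cos(a))]);print(p,(R.T@w).round(4).tolist(),"tcp z",(o[2]+w[2]).round(4))
E
```

```text
linear [-0.0005  0.0007  0.0118] twist -0.002 | now [0.4204 0.1996 0.2118] yaw -90.09 q6 1.90 w 0.0182 F [ 0.1 -0.4  0. ] t 28.5
[[-0.0016, -0.9995, 0.0317], [-1.0, 0.0013, -0.0084], [0.0084, -0.0317, -0.9995]]
0.08 25 [0.4336 0.2005 0.0876] 0.0854
0.09 46 [0.4337 0.1998 0.0957] 0.0908
0.1 54 [0.4334 0.1998 0.1048] 0.1001
0.11 65 [0.4334 0.1999 0.1155] 0.11
0.12 66 [0.4331 0.1999 0.1251] 0.1202
0.13 75 [0.4331 0.2007 0.1349] 0.1301
0.14 87 [0.4328 0.2    0.1451] 0.14
0.15 102 [0.4327 0.2001 0.155 ] 0.15
0.16 111 [0.4325 0.2002 0.165 ] 0.16
0.17 133 [0.4323 0.2002 0.1754] 0.1701
0.18 151 [0.4322 0.2003 0.1853] 0.18
foot 0.08540552959610431
L 0.13043006767453066
0 [-0.0007, 0.0028, 0.0884] tcp z 0.1234
0 [-0.0007, 0.0028, 0.0884] tcp z 0.1234
4 [-0.0008, -0.0063, 0.089] tcp z 0.1231
8 [-0.0008, -0.0153, 0.0902] tcp z 0.1222
13 [-0.0008, -0.0264, 0.0926] tcp z 0.1201
18 [-0.0009, -0.0373, 0.096] tcp z 0.117
24 [-0.0009, -0.0499, 0.1013] tcp z 0.1122
30 [-0.001, -0.0618, 0.1079] tcp z 0.106
36 [-0.0011, -0.073, 0.1157] tcp z 0.0985
42 [-0.0012, -0.0834, 0.1246] tcp z 0.0899
48 [-0.0013, -0.0927, 0.1346] tcp z 0.0803
54 [-0.0014, -0.101, 0.1454] tcp z 0.0697
60 [-0.0015, -0.108, 0.1571] tcp z 0.0582
66 [-0.0016, -0.1138, 0.1695] tcp z 0.0461
72 [-0.0017, -0.1183, 0.1824] tcp z 0.0333
78 [-0.0018, -0.1214, 0.1957] tcp z 0.0201
81 [-0.0019, -0.1225, 0.2024] tcp z 0.0134
```

Emit:
move_arm(
  rows=[
    {"linear": [0,0.001,0.04],"twist": 0,"fingers": 255},
    {"linear": [0,0.0025,0.075],"twist": 0,"fingers": 255},
    {"linear": [0,0.0028,0.0884],"twist": 0,"fingers": 255},
    {"linear": [0,0.0028,0.0884],"twist": 0,"fingers": 255},
    {"linear": [0,0.0028,0.0884],"twist": 0,"fingers": 255},
    {"linear": [0,-0.006,0.089],"twist": 0,"fingers": 255},
    {"linear": [0,-0.0153,0.09],"twist": 0,"fingers": 255},
    {"linear": [0,-0.0264,0.0926],"twist": 0,"fingers": 255},
  ],
  newtons=4,
)

```text
time_s: 29.22
ee_pos: [0.4518, 0.1998, 0.1212]
orientation: [[-0.001, -0.999, 0.034], [-1.0, 0.0, -0.008], [0.008, -0.034, -0.999]]
force: [-0.4, 0.5, -0.2]
gripper_width: 0.018
```

Emit:
move_arm(
  rows=[
    {"linear": [0,-0.011,0.0034],"twist": 0,"fingers": 255},
    {"linear": [0,-0.0235,0.0087],"twist": 0,"fingers": 255},
    {"linear": [0,-0.0354,0.0153],"twist": 0,"fingers": 255},
    {"linear": [0,-0.0466,0.0231],"twist": 0,"fingers": 255},
    {"linear": [0,-0.057,0.032],"twist": 0,"fingers": 255},
    {"linear": [0,-0.0663,0.042],"twist": 0,"fingers": 255},
    {"linear": [0,-0.0746,0.0528],"twist": 0,"fingers": 255},
    {"linear": [0,-0.0746,0.0528],"twist": 0,"fingers": 255},
  ],
)

```text
time_s: 29.88
ee_pos: [0.5308, 0.1991, 0.0697]
orientation: [[-0.002, -0.999, 0.036], [-1.0, 0.001, -0.007], [0.007, -0.036, -0.999]]
force: [0.5, -0.5, 0.2]
gripper_width: 0.0149
```

```bash
python3 - <<'E'
from h import *
s=ctrl.state();o=s["ee_pos"];print(o.round(4),s["force"].round(1),s["gripper_width"],s["orientation"][:,2])
im,d,K,W=snap("wrist");P=cloud(d,K,W);c=im.astype(int);m=(d>0)&(abs(P[...,1]-.2)<.02)&(P[...,0]>.38)&(P[...,0]<.62)&(P[...,2]>.004)&(P[...,2]<.12)&(c[...,0]>c[...,2]+20)&(c[...,1]<.75*c[...,0])
q=P[m];print(len(q))
for a in np.arange(.38,.62,.02):
    t=q[(q[:,0]>=a)&(q[:,0]<a+.02)]
    if len(t)>5: print(a.round(2),len(t),np.median(t,0).round(4))
to(.54,.2,.022,-90)
E
```

```text
[0.5308 0.1991 0.0697] [ 0.5 -0.5  0.2] 0.014929438304289376 [ 0.03566485 -0.00731786 -0.99933701]
0
linear [-0.0013 -0.0089  0.0484] twist -0.001 | now [0.5294 0.1991 0.0701] yaw -90.08 q6 1.84 w 0.0146 F [ 0.1 -0.1  0.4] t 29.9
```

```bash
python3 - <<'E'
from h import *
im,d,K,W=snap("scene");o=ctrl.state()["ee_pos"];p=proj(o,K,W)[0].astype(int)
a=cv2.resize(im[p[1]-50:p[1]+70,p[0]-80:p[0]+60],(420,360),interpolation=cv2.INTER_CUBIC)
im2,d,K,W=snap("wrist");b=cv2.resize(im2[100:340,190:450],(380,360))
save("s2",np.hstack([a,b]))
E
```

```text
(no output)
```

View pics/s2.png

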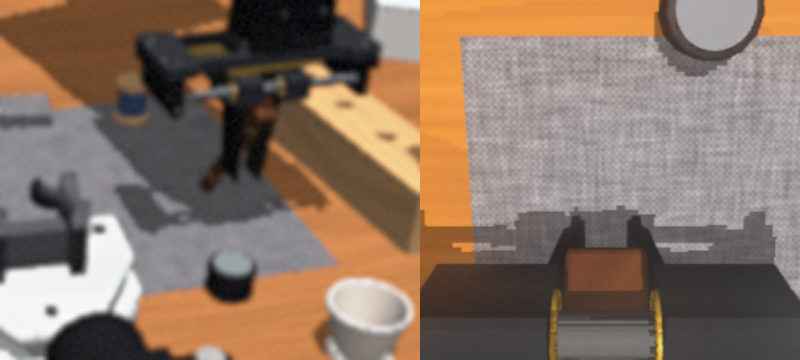

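The bobbin slid in the grip onto its shaft. The head is up towards +x and the foot is low towards the robot, so lowering with a little +x will flatten it.

Emit:
move_arm(
  rows=[
    {"linear": [0,-0.008,0.01],"twist": 0,"fingers": 255},
    {"linear": [0,-0.014,0.018],"twist": 0,"fingers": 255},
    {"linear": [0,-0.018,0.026],"twist": 0,"fingers": 255},
    {"linear": [0,-0.021,0.033],"twist": 0,"fingers": 255},
    {"linear": [0,-0.023,0.039],"twist": 0,"fingers": 255},
    {"linear": [0,-0.023,0.044],"twist": 0,"fingers": 255},
    {"linear": [0,-0.023,0.048],"twist": 0,"fingers": 255},
    {"linear": [0,-0.023,0.048],"twist": 0,"fingers": 255},
  ],
)

```text
time_s: 30.7
ee_pos: [0.5521, 0.1987, 0.0225]
orientation: [[-0.001, -0.999, 0.032], [-1.0, 0.001, -0.008], [0.008, -0.032, -0.999]]
force: [-1.0, -0.5, 0.9]
gripper_width: 0.0146
```

Emit:
move_arm(
  rows=[
    {"linear": [0,0,0],"twist": 0,"fingers": 140},
    {"linear": [0,0,0],"twist": 0,"fingers": 140},
    {"linear": [0,0,0],"twist": 0,"fingers": 140},
    {"linear": [0,0,0],"twist": 0,"fingers": 140},
    {"linear": [0,0,0],"twist": 0,"fingers": 140},
    {"linear": [0,0,-0.04],"twist": 0,"fingers": 140},
    {"linear": [0,0,-0.08],"twist": 0,"fingers": 140},
    {"linear": [0,0,-0.12],"twist": 0,"fingers": 140},
  ],
)

```text
time_s: 31.37
ee_pos: [0.5478, 0.1996, 0.1436]
orientation: [[-0.001, -1.0, 0.03], [-1.0, 0.001, -0.009], [0.008, -0.03, -1.0]]
force: [0.7, 0.1, 0.2]
gripper_width: 0.043
```

```bash
cat >> h.py <<'E'
def bob(x0,x1,y0,y1,n="wrist"):
    im,d,K,W=snap(n);P=cloud(d,K,W);c=im.astype(int);m=(P[...,2]>-.005)&(P[...,2]<.03)&(d>0)&(P[...,0]>x0)&(P[...,0]<x1)&(P[...,1]>y0)&(P[...,1]<y1)&(c[...,0]>c[...,2]+15)&(c[...,1]<.72*c[...,0])
    nn,l,s,_=cv2.connectedComponentsWithStats(cv2.morphologyEx(m.astype(np.uint8),cv2.MORPH_CLOSE,np.ones((5,5))));k=1+np.argmax(s[1:,4])
    r=cv2.minAreaRect((P[(l==k)&m][:,:2]*1000).astype(np.float32));p=P[(l==k)&m]
    mu=p[:,:2].mean(0);e=np.linalg.svd(p[:,:2]-mu,full_matrices=False)[2][0];e*=np.sign(e[0]+1e-6);t=(p[:,:2]-mu)@e
    print(n,"n",len(p),"rect",np.round(r[0],1),np.round(r[1],1),"axis %.1f"%np.degrees(np.arctan2(e[1],e[0])),"ends",(mu+e*t.min()).round(4),(mu+e*t.max()).round(4),"z",np.percentile(p[:,2],[10,50,90]).round(4))
    return im
E
python3 - <<'E'
from h import *
to(.5,.2,.15,-90)
im=bob(.35,.64,.1,.28);save("w9",im);bob(.35,.64,.1,.28,"top")
E
```

```text
linear [-0.0003  0.0476 -0.0079] twist -0.001 | now [0.5478 0.1996 0.1436] yaw -90.05 q6 1.83 w 0.0430 F [0.7 0.1 0.2] t 31.4
wrist n 14433 rect [551.6 190. ] [180.  176.7] axis -59.5 ends [0.5359 0.3129] [0.6554 0.1098] z [-0.0007  0.0003  0.0144]
top n 268 rect [620.4 123.3] [38.9 44.5] axis 70.7 ends [0.6125 0.0979] [0.6301 0.1482] z [-0.0019 -0.0002  0.002 ]
```

View pics/w9.png

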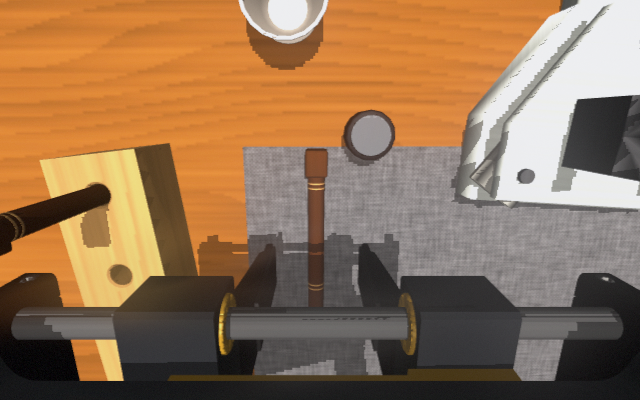

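The bobbin lies straight along x, head end at (316,150). I use that end for its middle.

```bash
sed -i 's/(P\[...,2\]>-.005)&(P\[...,2\]<.03)/(P[...,2]>.004)\&(P[...,2]<.03)\&(c[...,0]<160)/' h.py; python3 - <<'E'
from h import *
bob(.35,.64,.185,.23)
m=ctrl.camera_model("wrist");s=ctrl.state();K=np.array(m["intrinsics"]);T=np.eye(4);T[:3,:3]=s["orientation"];T[:3,3]=s["ee_pos"];W=T@np.array(m["mount"])
f=ray([(316,150),(315.5,290)],.015,K,W);print(f)
to(f[0,0]-.075,f[:,1].mean(),.021,-90)
E
```

```text
wrist n 2024 rect [532.4 200.1] [ 17.  134.2] axis -0.3 ends [0.4653 0.2004] [0.5995 0.1997] z [0.0128 0.015  0.0184]
[[0.60139416 0.20030659 0.015     ]
 [0.47950474 0.20077149 0.015     ]]
linear [-0.0013  0.0276  0.1236] twist -0.001 | now [0.5494 0.2    0.1456] yaw -90.04 q6 1.83 w 0.0430 F [-0.2  0.4 -1.1] t 31.5
```

Emit:
move_arm(
  rows=[
    {"linear": [-0.001,0.02,0.04],"twist": 0,"fingers": 140},
    {"linear": [-0.001,0.0276,0.08],"twist": 0,"fingers": 140},
    {"linear": [-0.001,0.0276,0.115],"twist": 0,"fingers": 140},
    {"linear": [-0.001,0.0276,0.1236],"twist": 0,"fingers": 140},
    {"linear": [-0.001,0.0276,0.1236],"twist": 0,"fingers": 140},
    {"linear": [-0.001,0.0276,0.1236],"twist": 0,"fingers": 255},
    {"linear": [-0.001,0.0276,0.1236],"twist": 0,"fingers": 255},
    {"linear": [-0.001,0.0276,0.1236],"twist": 0,"fingers": 255},
  ],
  newtons=15,
)

```text
time_s: 32.18
ee_pos: [0.5266, 0.2002, 0.0212]
orientation: [[-0.001, -0.999, 0.038], [-1.0, 0.001, -0.007], [0.007, -0.038, -0.999]]
force: [0.2, -0.2, 0.1]
gripper_width: 0.0278
```

Emit:
move_arm(
  rows=[
    {"linear": [0,0,0],"twist": 0,"fingers": 255},
    {"linear": [0,0,0],"twist": 0,"fingers": 255},
    {"linear": [0,0,0],"twist": 0,"fingers": 255},
    {"linear": [0,0,-0.03],"twist": 0,"fingers": 255},
    {"linear": [0,0,-0.07],"twist": 0,"fingers": 255},
    {"linear": [0,0,-0.11],"twist": 0,"fingers": 255},
    {"linear": [0,0,-0.15],"twist": 0,"fingers": 255},
    {"linear": [0,0,-0.15],"twist": 0,"fingers": 255},
  ],
)

```text
time_s: 32.85
ee_pos: [0.5231, 0.202, 0.1782]
orientation: [[-0.001, -0.999, 0.048], [-1.0, 0.0, -0.004], [0.004, -0.048, -0.999]]
force: [0.0, 0.0, 0.1]
gripper_width: 0.0137
```

```bash
python3 - <<'E'
from h import *
to(.6115,-.0048,.18,-3.65)
print(ctrl.state()["orientation"][:,2])
E
```

```text
linear [ 0.2067 -0.0884  0.0032] twist -1.508 | now [0.5231 0.202  0.1782] yaw -90.03 q6 1.84 w 0.0137 F [0.  0.  0.1] t 32.9
[ 0.0478744  -0.00397215 -0.99884547]
```

Emit:
move_arm(
  rows=[
    {"linear": [0.02,-0.008,0],"twist": -0.1,"fingers": 255},
    {"linear": [0.05,-0.02,0],"twist": -0.22,"fingers": 255},
    {"linear": [0.08,-0.034,0],"twist": -0.34,"fingers": 255},
    {"linear": [0.115,-0.05,0],"twist": -0.46,"fingers": 255},
    {"linear": [0.15,-0.065,0.003],"twist": -0.58,"fingers": 255},
    {"linear": [0.18,-0.077,0.003],"twist": -0.7,"fingers": 255},
    {"linear": [0.2,-0.086,0.003],"twist": -0.8,"fingers": 255},
    {"linear": [0.2067,-0.0884,0.003],"twist": -0.8,"fingers": 255},
  ],
)

```text
time_s: 33.52
ee_pos: [0.6125, -0.0078, 0.18]
orientation: [[0.718, -0.694, 0.048], [-0.695, -0.719, -0.004], [0.038, -0.03, -0.999]]
force: [-0.3, 0.5, -1.0]
gripper_width: 0.0135
```

Emit:
move_arm(
  rows=[
    {"linear": [0,0,0],"twist": -0.12,"fingers": 255},
    {"linear": [0,0,0],"twist": -0.24,"fingers": 255},
    {"linear": [0,0,0],"twist": -0.36,"fingers": 255},
    {"linear": [0,0,0],"twist": -0.48,"fingers": 255},
    {"linear": [0,0,0],"twist": -0.6,"fingers": 255},
    {"linear": [0,0,0],"twist": -0.7,"fingers": 255},
    {"linear": [0,0,0],"twist": -0.707,"fingers": 255},
    {"linear": [0,0,0],"twist": -0.707,"fingers": 255},
  ],
)

```text
time_s: 34.18
ee_pos: [0.6122, -0.0072, 0.1798]
orientation: [[0.997, -0.065, 0.048], [-0.065, -0.998, -0.004], [0.048, 0.001, -0.999]]
force: [-0.2, 0.6, -0.1]
gripper_width: 0.0135
```

```bash
cat >> h.py <<'E'
def place():
    "world shift of the held bobbin to the V line, as tool moves, from the wrist depth"
    stg();z=np.load("last.npz");d=z["d"];s=ctrl.state();R=np.array(s["orientation"]);o=s["ee_pos"];P=cloud(d,z["K"],z["W"]);c=z["im"].astype(int)
    m=(P[...,2]>o[2]-.04)&(P[...,2]<o[2]+.01)&(abs(P[...,0]-o[0]-.003)<.02)&(P[...,1]>.015)&(P[...,1]<.14)&(d>0)&(c[...,0]>c[...,2]+12)
    q=P[m];sh=q[q[:,1]<.05];top=np.percentile(sh[:,2],95);f=np.polyfit(q[q[:,2]>top-.003][:,1],q[q[:,2]>top-.003][:,0],1)
    fz=[np.percentile(q[abs(q[:,1]-y)<.006][:,2],95).round(4) for y in(.02,.035,.05)]
    end=np.percentile(q[:,1],99.7);mid=end-.075;cx=np.polyval(f,mid);cz=top-.007
    print("yaw of axis %.2f deg off -y"%np.degrees(f[0]),"top z",fz,"end %.4f mid y %.4f x %.4f z %.4f"%(end,mid,cx,cz),"tcp",o.round(4),R[:,2].round(4))
    w=np.array([.6112-cx,-.005-mid,.1125-cz]);print("world",w.round(4),"tool",(R.T@w).round(4),"yaw twist: ",end=" ");to(.6112,-.005,.1,-3.6)
E
python3 - <<'E'
from h import *
place()
E
```

```text
stage yaw -3.61 [ 0.6112 -0.0055] res [0.0002 0.0002]
yaw of axis 3.17 deg off -y top z [np.float64(0.1736), np.float64(0.1734), np.float64(0.1754)] end 0.0645 mid y -0.0105 x 0.6139 z 0.1679 tcp [ 0.6123 -0.0073  0.1799] [ 0.0482 -0.0044 -0.9988]
world [-0.0027  0.0055 -0.0554] tool [-0.0057 -0.0054  0.0552] yaw twist:  linear [-0.0051 -0.0023  0.0797] twist -0.003 | now [ 0.6123 -0.0073  0.1799] yaw -3.78 q6 -0.06 w 0.0133 F [-0.5 -0.  -0.1] t 34.2
```

Emit:
move_arm(
  rows=[
    {"linear": [-0.003,-0.0054,0.02],"twist": -0.003,"fingers": 255},
    {"linear": [-0.005,-0.0054,0.037],"twist": -0.003,"fingers": 255},
    {"linear": [-0.0057,-0.0054,0.047],"twist": -0.003,"fingers": 255},
    {"linear": [-0.0057,-0.0054,0.052],"twist": -0.003,"fingers": 255},
    {"linear": [-0.0057,-0.0054,0.0548],"twist": -0.003,"fingers": 255},
    {"linear": [-0.0057,-0.0054,0.0548],"twist": -0.003,"fingers": 255},
    {"linear": [-0.0057,-0.0054,0.0548],"twist": -0.003,"fingers": 170},
    {"linear": [-0.0057,-0.0054,0.0548],"twist": -0.003,"fingers": 170},
  ],
)

```text
time_s: 34.9
ee_pos: [0.6099, -0.0019, 0.1256]
orientation: [[0.997, -0.063, 0.049], [-0.063, -0.998, -0.005], [0.05, 0.001, -0.999]]
force: [0.1, 0.5, -0.2]
gripper_width: 0.0221
```

Emit:
move_arm(
  rows=[
    {"linear": [0,0,0],"twist": 0,"fingers": 170},
    {"linear": [0,0,0],"twist": 0,"fingers": 170},
    {"linear": [0,0,0],"twist": 0,"fingers": 170},
    {"linear": [0.001,0,-0.02],"twist": 0,"fingers": 170},
    {"linear": [0.002,0,-0.045],"twist": 0,"fingers": 170},
    {"linear": [0.003,0,-0.07],"twist": 0,"fingers": 170},
    {"linear": [0.003,0,-0.07],"twist": 0,"fingers": 170},
    {"linear": [0.003,0,-0.07],"twist": 0,"fingers": 170},
  ],
)

```text
time_s: 35.57
ee_pos: [0.6099, -0.0018, 0.1969]
orientation: [[0.997, -0.063, 0.052], [-0.063, -0.998, -0.005], [0.052, 0.002, -0.999]]
force: [-0.6, -1.0, -0.8]
gripper_width: 0.0317
```

```bash
python3 - <<'E'
from h import *
onstage()
to(.4515,.066,.085,-3.65);print(ctrl.state()["orientation"][:,2])
E
```

```text
stage yaw -3.89 [ 0.6114 -0.0054] res [0.0001 0.0001]
y -0.04 n 250 x 0.6091 topz 0.1187 ymax -0.0301
y -0.03 n 248 x 0.6096 topz 0.1188 ymax -0.0200
y -0.02 n 244 x 0.6104 topz 0.1186 ymax -0.0100
y -0.01 n 231 x 0.6108 topz 0.1189 ymax -0.0000
y 0.00 n 254 x 0.6117 topz 0.1188 ymax 0.0100
y 0.01 n 258 x 0.6121 topz 0.1187 ymax 0.0200
y 0.02 n 276 x 0.6127 topz 0.1188 ymax 0.0300
y 0.03 n 298 x 0.6135 topz 0.1188 ymax 0.0400
y 0.04 n 314 x 0.6143 topz 0.1207 ymax 0.0500
y 0.05 n 453 x 0.6143 topz 0.1214 ymax 0.0600
y 0.06 n 455 x 0.6149 topz 0.1214 ymax 0.0699
linear [-0.1671 -0.0577  0.1023] twist 0.000 | now [ 0.6093 -0.0017  0.1956] yaw -3.63 q6 -0.05 w 0.0316 F [-0.6 -0.5 -0.2] t 35.6
[ 0.0498089  -0.00458738 -0.99874823]
```

Bobbin 3 is seated. Press the shutter.

Emit:
move_arm(
  rows=[
    {"linear": [-0.04,-0.014,0],"twist": 0,"fingers": 255},
    {"linear": [-0.08,-0.028,0],"twist": 0,"fingers": 255},
    {"linear": [-0.12,-0.042,0.02],"twist": 0,"fingers": 255},
    {"linear": [-0.155,-0.054,0.045],"twist": 0,"fingers": 255},
    {"linear": [-0.166,-0.0577,0.065],"twist": 0,"fingers": 255},
    {"linear": [-0.167,-0.0577,0.09],"twist": 0,"fingers": 255},
    {"linear": [-0.167,-0.0577,0.102],"twist": 0,"fingers": 255},
    {"linear": [-0.167,-0.0577,0.102],"twist": 0,"fingers": 255},
  ],
)

```text
time_s: 36.28
ee_pos: [0.4499, 0.0661, 0.0826]
orientation: [[0.997, -0.063, 0.044], [-0.063, -0.998, -0.005], [0.045, 0.002, -0.999]]
force: [0.1, 0.5, -0.1]
gripper_width: 0.0005
```

```bash
python3 - <<'E'
from h import *
to(.4515,.066,.0325,-3.65)
E
```

```text
linear [-0.0006 -0.0001  0.0501] twist 0.001 | now [0.4499 0.0661 0.0826] yaw -3.61 q6 0.08 w 0.0005 F [ 0.1  0.5 -0.1] t 36.3
```

Emit:
move_arm(
  rows=[
    {"linear": [0,0,0.03],"twist": 0,"fingers": 255},
    {"linear": [0,0,0.042],"twist": 0,"fingers": 255},
    {"linear": [0,0,0.047],"twist": 0,"fingers": 255},
    {"linear": [0,0,0.05],"twist": 0,"fingers": 255},
    {"linear": [0,0,0.051],"twist": 0,"fingers": 255},
    {"linear": [0,0,0.051],"twist": 0,"fingers": 255},
    {"linear": [0,0,0.051],"twist": 0,"fingers": 255},
    {"linear": [0,0,0.051],"twist": 0,"fingers": 255},
  ],
)

```text
time_s: 36.95
ee_pos: [0.4515, 0.0658, 0.0331]
orientation: [[0.997, -0.063, 0.044], [-0.063, -0.998, -0.005], [0.044, 0.002, -0.999]]
force: [-6.4, -0.2, 15.9]
gripper_width: 0.0004
```

```bash
python3 - <<'E'
from h import *
to(.609,-.0048,.2,-3.65)
E
```

```text
linear [ 0.1688  0.0608 -0.1595] twist 0.001 | now [0.4515 0.0658 0.0331] yaw -3.62 q6 0.08 w 0.0004 F [-6.4 -0.2 15.9] t 37.0
```

Emit:
move_arm(
  rows=[
    {"linear": [0.002,0,-0.04],"twist": 0,"fingers": 255},
    {"linear": [0.004,0,-0.08],"twist": 0,"fingers": 255},
    {"linear": [0.03,0.01,-0.12],"twist": 0,"fingers": 150},
    {"linear": [0.065,0.022,-0.15],"twist": 0,"fingers": 150},
    {"linear": [0.1,0.036,-0.1595],"twist": 0,"fingers": 150},
    {"linear": [0.14,0.05,-0.1595],"twist": 0,"fingers": 150},
    {"linear": [0.1688,0.0608,-0.1595],"twist": 0,"fingers": 150},
    {"linear": [0.1688,0.0608,-0.1595],"twist": 0,"fingers": 150},
  ],
)

```text
time_s: 37.62
ee_pos: [0.6141, -0.0077, 0.2019]
orientation: [[0.997, -0.065, 0.049], [-0.065, -0.998, -0.006], [0.049, 0.003, -0.999]]
force: [-0.6, -0.2, 0.4]
gripper_width: 0.0347
```

```bash
python3 - <<'E'
from h import *
onstage()
to(.6107,-.005,.122,-3.6);print(ctrl.state()["orientation"][:,2])
E
```

```text
stage yaw -3.84 [ 0.6112 -0.0054] res [0.0001 0.0001]
y -0.04 n 239 x 0.6091 topz 0.1186 ymax -0.0300
y -0.03 n 241 x 0.6098 topz 0.1189 ymax -0.0200
y -0.02 n 234 x 0.6104 topz 0.1187 ymax -0.0100
y -0.01 n 259 x 0.6109 topz 0.1187 ymax -0.0000
y 0.00 n 249 x 0.6116 topz 0.1190 ymax 0.0100
y 0.01 n 259 x 0.6122 topz 0.1190 ymax 0.0199
y 0.02 n 280 x 0.6127 topz 0.1189 ymax 0.0299
y 0.03 n 293 x 0.6133 topz 0.1190 ymax 0.0399
y 0.04 n 307 x 0.6144 topz 0.1203 ymax 0.0500
y 0.05 n 449 x 0.6144 topz 0.1213 ymax 0.0600
y 0.06 n 443 x 0.6147 topz 0.1213 ymax 0.0697
linear [-0.004  -0.0015  0.0787] twist -0.002 | now [ 0.611  -0.0063  0.2008] yaw -3.72 q6 -0.05 w 0.0370 F [-0.7 -0.6 -0.3] t 37.7
[ 0.04562616 -0.00499936 -0.99894607]
```

Emit:
move_arm(
  rows=[
    {"linear": [-0.002,-0.0013,0.03],"twist": 0,"fingers": 150},
    {"linear": [-0.003,-0.0013,0.06],"twist": 0,"fingers": 150},
    {"linear": [-0.004,-0.0013,0.079],"twist": 0,"fingers": 150},
    {"linear": [-0.004,-0.0013,0.079],"twist": 0,"fingers": 150},
    {"linear": [-0.004,-0.0013,0.079],"twist": 0,"fingers": 255},
    {"linear": [-0.004,-0.0013,0.079],"twist": 0,"fingers": 255},
    {"linear": [-0.004,-0.0013,0.079],"twist": 0,"fingers": 255},
    {"linear": [-0.004,-0.0013,0.079],"twist": 0,"fingers": 255},
  ],
)

```text
time_s: 38.33
ee_pos: [0.6111, -0.0051, 0.1233]
orientation: [[0.997, -0.065, 0.048], [-0.065, -0.998, -0.005], [0.048, 0.002, -0.999]]
force: [0.7, -0.4, -0.6]
gripper_width: 0.0177
```

Emit:
move_arm(
  rows=[
    {"linear": [0,0,0],"twist": 0,"fingers": 255},
    {"linear": [0,0,-0.01],"twist": 0,"fingers": 255},
    {"linear": [0.001,0,-0.035],"twist": 0,"fingers": 255},
    {"linear": [0.002,0,-0.06],"twist": 0,"fingers": 255},
    {"linear": [0.002,0,-0.06],"twist": 0,"fingers": 255},
    {"linear": [0.002,0,-0.06],"twist": 0,"fingers": 255},
  ],
)

```text
time_s: 38.83
ee_pos: [0.6109, -0.005, 0.1855]
orientation: [[0.997, -0.065, 0.052], [-0.065, -0.998, -0.006], [0.052, 0.002, -0.999]]
force: [-0.7, 0.8, -0.5]
gripper_width: 0.0136
```

Emit:
move_arm(
  rows=[
    {"linear": [-0.009,0.03,0],"twist": 0.08,"fingers": 255},
    {"linear": [-0.018,0.07,0],"twist": 0.2,"fingers": 255},
    {"linear": [-0.027,0.11,0],"twist": 0.32,"fingers": 255},
    {"linear": [-0.036,0.15,0],"twist": 0.44,"fingers": 255},
    {"linear": [-0.045,0.18,0],"twist": 0.56,"fingers": 255},
    {"linear": [-0.053,0.2,0],"twist": 0.68,"fingers": 255},
    {"linear": [-0.061,0.22,0],"twist": 0.8,"fingers": 255},
    {"linear": [-0.065,0.24,0],"twist": 0.9,"fingers": 255},
  ],
)

```text
time_s: 39.5
ee_pos: [0.5292, -0.2412, 0.182]
orientation: [[0.563, -0.825, 0.05], [-0.826, -0.564, -0.005], [0.032, -0.039, -0.999]]
force: [0.5, -0.8, -0.5]
gripper_width: 0.0135
```

```bash
python3 - <<'E'
from h import *
to(.5115,-.3157,.14,-96.95);print(ctrl.state()["orientation"][:,2])
E
```

```text
linear [0.0501 0.0582 0.0415] twist 0.720 | now [ 0.5292 -0.2412  0.182 ] yaw -55.71 q6 0.40 w 0.0135 F [ 0.5 -0.8 -0.5] t 39.5
[ 0.05030052 -0.00497506 -0.99872174]
```

Emit:
move_arm(
  rows=[
    {"linear": [0.02,0.025,0],"twist": 0.12,"fingers": 255},
    {"linear": [0.04,0.045,0],"twist": 0.24,"fingers": 255},
    {"linear": [0.05,0.0582,0.01],"twist": 0.36,"fingers": 255},
    {"linear": [0.05,0.0582,0.03],"twist": 0.48,"fingers": 255},
    {"linear": [0.05,0.0582,0.0415],"twist": 0.6,"fingers": 255},
    {"linear": [0.05,0.0582,0.0415],"twist": 0.7,"fingers": 255},
    {"linear": [0.05,0.0582,0.0415],"twist": 0.72,"fingers": 255},
    {"linear": [0.05,0.0582,0.0415],"twist": 0.72,"fingers": 255},
  ],
)

```text
time_s: 40.17
ee_pos: [0.5113, -0.3155, 0.1396]
orientation: [[-0.119, -0.992, 0.05], [-0.993, 0.119, -0.005], [-0.001, -0.05, -0.999]]
force: [0.7, 0.2, -0.2]
gripper_width: 0.0136
```

```bash
python3 - <<'E'
from h import *
to(.5115,-.3157,.049,-96.95);print(ctrl.state()["orientation"][:,2])
E
```

```text
linear [0.0003 0.0044 0.0905] twist 0.002 | now [ 0.5113 -0.3155  0.1396] yaw -96.85 q6 0.99 w 0.0136 F [ 0.7  0.2 -0.2] t 40.2
[ 0.04979088 -0.00455704 -0.99874927]
```

Emit:
move_arm(
  rows=[
    {"linear": [0,0.0015,0.03],"twist": 0,"fingers": 255},
    {"linear": [0,0.003,0.06],"twist": 0,"fingers": 255},
    {"linear": [0,0.004,0.078],"twist": 0,"fingers": 255},
    {"linear": [0,0.0044,0.087],"twist": 0,"fingers": 255},
    {"linear": [0,0.0044,0.0905],"twist": 0,"fingers": 255},
    {"linear": [0,0.0044,0.0905],"twist": 0,"fingers": 255},
    {"linear": [0,0.0044,0.0905],"twist": 0,"fingers": 170},
    {"linear": [0,0.0044,0.0905],"twist": 0,"fingers": 170},
  ],
)

```text
time_s: 40.83
ee_pos: [0.5119, -0.3156, 0.05]
orientation: [[-0.118, -0.992, 0.051], [-0.993, 0.118, -0.005], [-0.001, -0.051, -0.999]]
force: [-0.0, 0.9, 0.5]
gripper_width: 0.0221
```

Emit:
move_arm(
  rows=[
    {"linear": [0,0,0],"twist": 0,"fingers": 170},
    {"linear": [0,0,0],"twist": 0,"fingers": 170},
    {"linear": [0,0,0],"twist": 0,"fingers": 170},
    {"linear": [0,-0.0015,-0.03],"twist": 0,"fingers": 170},
    {"linear": [0,-0.0035,-0.07],"twist": 0,"fingers": 170},
    {"linear": [0,-0.0055,-0.11],"twist": 0,"fingers": 170},
    {"linear": [0,-0.0075,-0.15],"twist": 0,"fingers": 140},
    {"linear": [0,-0.009,-0.175],"twist": 0,"fingers": 140},
  ],
)

```text
time_s: 41.5
ee_pos: [0.5124, -0.316, 0.2296]
orientation: [[-0.118, -0.992, 0.054], [-0.993, 0.118, -0.008], [0.002, -0.055, -0.998]]
force: [-0.4, -0.8, -0.5]
gripper_width: 0.0398
```

```bash
python3 - <<'E'
from h import *
tray()
to(.5706,.3482,.23,-83.7)
print(ctrl.state()["orientation"][:,2])
E
```

```text
notch -0.056 n 1695 x range -0.0656 0.0725 y -0.0553 slope 0.016 topz [(-0.06, np.float64(0.0452)), (-0.02, np.float64(0.0435)), (0, np.float64(0.0435)), (0.02, np.float64(0.0433)), (0.06, np.float64(0.0436))]
notch 0 n 1922 x range -0.0737 0.076 y -0.0001 slope -0.005 topz [(-0.06, np.float64(0.0432)), (-0.02, np.float64(0.0434)), (0, np.float64(0.0436)), (0.02, np.float64(0.0434)), (0.06, np.float64(0.0462))]
linear [-0.6671  0.0218 -0.001 ] twist -0.228 | now [ 0.5135 -0.3168  0.2333] yaw -96.78 q6 1.00 w 0.0411 F [ 0.4 -0.4  2.3] t 41.5
[ 0.05865196 -0.01138676 -0.99821355]
```

Both placed bobbins are level in their notches. Now bobbin 4.

Emit:
move_arm(
  rows=[
    {"linear": [-0.04,0.0013,0],"twist": 0,"fingers": 140},
    {"linear": [-0.08,0.0026,0],"twist": 0,"fingers": 140},
    {"linear": [-0.12,0.004,0],"twist": 0,"fingers": 140},
    {"linear": [-0.16,0.0052,0],"twist": 0,"fingers": 140},
    {"linear": [-0.2,0.0065,0],"twist": 0,"fingers": 140},
    {"linear": [-0.24,0.008,0],"twist": 0,"fingers": 140},
    {"linear": [-0.28,0.009,0],"twist": 0,"fingers": 140},
    {"linear": [-0.31,0.01,0],"twist": 0,"fingers": 140},
  ],
)

```text
time_s: 42.22
ee_pos: [0.5399, -0.005, 0.2313]
orientation: [[-0.117, -0.991, 0.059], [-0.993, 0.117, -0.011], [0.004, -0.06, -0.998]]
force: [0.3, -0.1, 0.0]
gripper_width: 0.0428
```

Emit:
move_arm(
  rows=[
    {"linear": [-0.04,0.0013,0],"twist": 0,"fingers": 140},
    {"linear": [-0.08,0.0026,0],"twist": 0,"fingers": 140},
    {"linear": [-0.12,0.004,0],"twist": -0.04,"fingers": 140},
    {"linear": [-0.16,0.0052,0],"twist": -0.1,"fingers": 140},
    {"linear": [-0.2,0.0065,0],"twist": -0.16,"fingers": 140},
    {"linear": [-0.24,0.008,0],"twist": -0.228,"fingers": 140},
    {"linear": [-0.27,0.009,0],"twist": -0.228,"fingers": 140},
    {"linear": [-0.27,0.009,0],"twist": -0.228,"fingers": 140},
  ],
)

```text
time_s: 42.88
ee_pos: [0.5622, 0.269, 0.2291]
orientation: [[0.114, -0.992, 0.059], [-0.993, -0.115, -0.01], [0.017, -0.057, -0.998]]
force: [-0.3, -0.5, 0.5]
gripper_width: 0.0427
```

```bash
python3 - <<'E'
from h import *
to(.5706,.3482,.225,-83.7);to(.5706,.3482,.152,-83.7)
im,d,K,W=snap("wrist");P=cloud(d,K,W);m=(P[...,2]>.158)&(P[...,2]<.172)&(abs(P[...,0]-.57)<.04)&(abs(P[...,1]-.345)<.04);print(m.sum(),P[m].mean(0) if m.any() else 0)
im,d,K,W=snap("top");P=cloud(d,K,W);m=(P[...,2]>.158)&(P[...,2]<.172)&(abs(P[...,0]-.57)<.04)&(abs(P[...,1]-.345)<.04);print(m.sum(),P[m].mean(0) if m.any() else 0)
print(ctrl.state()["orientation"][:,2])
E
```

```text
linear [-0.0777 -0.0172  0.0038] twist 0.005 | now [0.5622 0.269  0.2291] yaw -83.43 q6 1.83 w 0.0427 F [-0.3 -0.5  0.5] t 42.9
linear [-0.079  -0.013   0.0767] twist 0.005 | now [0.5622 0.269  0.2291] yaw -83.43 q6 1.83 w 0.0427 F [-0.3 -0.5  0.5] t 42.9
847 [0.57342601 0.34839678 0.16402621]
0 0
[ 0.05807933 -0.01128525 -0.99824818]
```

Emit:
move_arm(
  rows=[
    {"linear": [-0.04,-0.01,0.003],"twist": 0,"fingers": 140},
    {"linear": [-0.0777,-0.0192,0.0038],"twist": 0,"fingers": 140},
    {"linear": [-0.0777,-0.0192,0.0038],"twist": 0,"fingers": 140},
    {"linear": [-0.0777,-0.0192,0.0038],"twist": 0,"fingers": 140},
    {"linear": [-0.0785,-0.017,0.04],"twist": 0,"fingers": 140},
    {"linear": [-0.079,-0.015,0.0748],"twist": 0,"fingers": 140},
    {"linear": [-0.079,-0.015,0.0748],"twist": 0,"fingers": 140},
    {"linear": [-0.079,-0.015,0.0748],"twist": 0,"fingers": 255},
  ],
  newtons=15,
)

```text
time_s: 43.65
ee_pos: [0.5723, 0.3427, 0.1533]
orientation: [[0.111, -0.992, 0.055], [-0.994, -0.111, -0.013], [0.019, -0.053, -0.998]]
force: [0.1, 0.6, 0.7]
gripper_width: 0.04
```

Emit:
move_arm(
  rows=[
    {"linear": [0,0,0.0],"twist": 0,"fingers": 255},
    {"linear": [0,0,0],"twist": 0,"fingers": 255},
    {"linear": [0,0,0],"twist": 0,"fingers": 255},
    {"linear": [0,0,0],"twist": 0,"fingers": 255},
    {"linear": [0,-0.0015,-0.025],"twist": 0,"fingers": 255},
    {"linear": [0,-0.003,-0.05],"twist": 0,"fingers": 255},
    {"linear": [0,-0.004,-0.065],"twist": 0,"fingers": 255},
    {"linear": [0,-0.004,-0.065],"twist": 0,"fingers": 255},
  ],
)

```text
time_s: 44.32
ee_pos: [0.5737, 0.3446, 0.2227]
orientation: [[0.111, -0.992, 0.061], [-0.994, -0.112, -0.01], [0.017, -0.059, -0.998]]
force: [0.3, 0.6, 0.7]
gripper_width: 0.0179
```

```bash
python3 - <<'E'
from h import *
to(.42,.2,.218,-90)
print(ctrl.state()["orientation"][:,2])
E
```

```text
linear [ 0.1266  0.1689 -0.0032] twist 0.111 | now [0.5737 0.3446 0.2227] yaw -83.64 q6 1.93 w 0.0179 F [0.3 0.6 0.7] t 44.3
[ 0.06098585 -0.01016563 -0.99808686]
```

Emit:
move_arm(
  rows=[
    {"linear": [0.025,0.03,-0.003],"twist": 0.03,"fingers": 255},
    {"linear": [0.05,0.062,-0.003],"twist": 0.06,"fingers": 255},
    {"linear": [0.075,0.097,-0.003],"twist": 0.1,"fingers": 255},
    {"linear": [0.1,0.13,-0.003],"twist": 0.111,"fingers": 255},
    {"linear": [0.12,0.157,-0.003],"twist": 0.111,"fingers": 255},
    {"linear": [0.1266,0.1689,-0.003],"twist": 0.111,"fingers": 255},
    {"linear": [0.1266,0.1689,-0.003],"twist": 0.111,"fingers": 255},
    {"linear": [0.1266,0.1689,-0.003],"twist": 0.111,"fingers": 255},
  ],
)

```text
time_s: 44.98
ee_pos: [0.4201, 0.1999, 0.218]
orientation: [[-0.0, -0.998, 0.062], [-1.0, -0.0, -0.01], [0.01, -0.062, -0.998]]
force: [-0.0, 0.1, -0.1]
gripper_width: 0.0177
```

```bash
python3 - <<'E'
from h import *
to(.42,.2,.2,-90)
s=ctrl.state();o=s["ee_pos"];R=np.array(s["orientation"]);print(R[:,2].round(4).tolist())
q,c=near("wrist",.03,.03,o[2]-.019)
for a in (.08,.09,.1,.14,.18):
    t=q[(q[:,2]>=a)&(q[:,2]<a+.01)]
    if len(t): print(a,len(t),np.median(t,0).round(4),t[:,2].min().round(4))
foot=q[:,2].min();L=o[2]+.004-foot;print("foot",foot,"L",L);prev=None
for p in [0,4,8,13,13,18,24,30,36,42,48,54,60,66,72,76]:
    a=np.radians(p);w=np.array([L*np.sin(a),0,-foot-.002-L*(1-np.cos(a))]);print(p,(R.T@w).round(4).tolist(),"tcp z",(o[2]+w[2]).round(4))
E
```

```text
linear [-0.0003  0.0013  0.0179] twist -0.000 | now [0.4201 0.1999 0.218 ] yaw -90.02 q6 1.91 w 0.0177 F [-0.   0.1 -0.1] t 45.0
[0.0618, -0.0099, -0.998]
0.08 30 [0.4276 0.1997 0.0853] 0.0817
0.09 44 [0.4277 0.1998 0.095 ] 0.09
0.1 45 [0.4278 0.1999 0.1055] 0.1001
0.14 77 [0.4276 0.2002 0.1452] 0.1401
0.18 130 [0.4276 0.2004 0.1848] 0.18
foot 0.08173579298362865 L 0.14025306446578173
0 [-0.0008, 0.0052, 0.0836] tcp z 0.1343
4 [-0.0008, -0.0046, 0.0845] tcp z 0.1339
8 [-0.0008, -0.0142, 0.0861] tcp z 0.1329
13 [-0.0009, -0.0261, 0.0891] tcp z 0.1307
13 [-0.0009, -0.0261, 0.0891] tcp z 0.1307
18 [-0.0009, -0.0377, 0.0931] tcp z 0.1274
24 [-0.001, -0.051, 0.0992] tcp z 0.1221
30 [-0.001, -0.0637, 0.1067] tcp z 0.1155
36 [-0.0011, -0.0755, 0.1154] tcp z 0.1075
42 [-0.0012, -0.0863, 0.1253] tcp z 0.0982
48 [-0.0013, -0.096, 0.1363] tcp z 0.0878
54 [-0.0014, -0.1045, 0.1483] tcp z 0.0764
60 [-0.0016, -0.1117, 0.1611] tcp z 0.0641
66 [-0.0017, -0.1176, 0.1745] tcp z 0.051
72 [-0.0018, -0.122, 0.1885] tcp z 0.0373
76 [-0.0019, -0.1241, 0.1981] tcp z 0.0279
```

Emit:
move_arm(
  rows=[
    {"linear": [0,0.0025,0.04],"twist": 0,"fingers": 255},
    {"linear": [0,0.0045,0.072],"twist": 0,"fingers": 255},
    {"linear": [0,0.0052,0.0836],"twist": 0,"fingers": 255},
    {"linear": [0,0.0052,0.0836],"twist": 0,"fingers": 255},
    {"linear": [0,0.0052,0.0836],"twist": 0,"fingers": 255},
    {"linear": [0,-0.0046,0.0845],"twist": 0,"fingers": 255},
    {"linear": [0,-0.0142,0.0861],"twist": 0,"fingers": 255},
    {"linear": [0,-0.0261,0.0891],"twist": 0,"fingers": 255},
  ],
  newtons=4,
)

```text
time_s: 45.7
ee_pos: [0.454, 0.1998, 0.1316]
orientation: [[0.0, -0.998, 0.064], [-1.0, -0.001, -0.009], [0.009, -0.064, -0.998]]
force: [0.2, -0.4, -0.9]
gripper_width: 0.0179
```

Emit:
move_arm(
  rows=[
    {"linear": [0,-0.0116,0.004],"twist": 0,"fingers": 255},
    {"linear": [0,-0.025,0.0101],"twist": 0,"fingers": 255},
    {"linear": [0,-0.0376,0.0176],"twist": 0,"fingers": 255},
    {"linear": [0,-0.0494,0.0263],"twist": 0,"fingers": 255},
    {"linear": [0,-0.0602,0.0362],"twist": 0,"fingers": 255},
    {"linear": [0,-0.07,0.0472],"twist": 0,"fingers": 255},
    {"linear": [0,-0.0784,0.0592],"twist": 0,"fingers": 255},
    {"linear": [0,-0.0856,0.072],"twist": 0,"fingers": 255},
  ],
)

```text
time_s: 46.37
ee_pos: [0.5469, 0.1992, 0.0657]
orientation: [[-0.0, -0.998, 0.068], [-1.0, -0.0, -0.008], [0.008, -0.068, -0.998]]
force: [1.5, 0.1, 0.2]
gripper_width: 0.0179
```

Emit:
move_arm(
  rows=[
    {"linear": [0,-0.006,0.0134],"twist": 0,"fingers": 255},
    {"linear": [0,-0.0103,0.0274],"twist": 0,"fingers": 255},
    {"linear": [0,-0.0124,0.035],"twist": 0,"fingers": 255},
    {"linear": [0,-0.0124,0.037],"twist": 0,"fingers": 255},
    {"linear": [0,-0.0124,0.037],"twist": 0,"fingers": 255},
  ],
)

```text
time_s: 46.78
ee_pos: [0.5621, 0.1988, 0.0294]
orientation: [[-0.0, -0.998, 0.067], [-1.0, -0.0, -0.008], [0.008, -0.067, -0.998]]
force: [0.1, -0.5, -0.6]
gripper_width: 0.0181
```

```bash
python3 - <<'E'
from h import *
to(.545,.2,.022,-90)
im,d,K,W=snap("wrist");P=cloud(d,K,W);c=im.astype(int);m=(d>0)&(abs(P[...,1]-.2)<.02)&(P[...,0]>.38)&(P[...,0]<.64)&(P[...,2]>.006)&(P[...,2]<.09)&(c[...,0]>c[...,2]+12)&(c[...,0]<170);q=P[m];print(len(q))
for a in np.arange(.4,.64,.02):
    t=q[(q[:,0]>=a)&(q[:,0]<a+.02)]
    if len(t)>5: print(a.round(2),len(t),np.median(t,0).round(4))
E
```

```text
linear [-0.0013  0.0175  0.0062] twist -0.000 | now [0.5621 0.1988 0.0294] yaw -90.02 q6 1.85 w 0.0181 F [ 0.1 -0.5 -0.6] t 46.8
4461
0.5 9 [0.519  0.1935 0.0382]
0.52 753 [0.5312 0.1997 0.0464]
0.54 434 [0.5449 0.1967 0.0531]
0.56 1567 [0.5727 0.198  0.0677]
0.58 1698 [0.5845 0.1995 0.0652]
```

Emit:
move_arm(
  rows=[
    {"linear": [0,-0.002,0.006],"twist": 0,"fingers": 255},
    {"linear": [0,-0.002,0.007],"twist": 0,"fingers": 255},
    {"linear": [0,-0.002,0.007],"twist": 0,"fingers": 140},
    {"linear": [0,-0.002,0.007],"twist": 0,"fingers": 140},
    {"linear": [0,-0.002,0.007],"twist": 0,"fingers": 140},
    {"linear": [0,-0.002,0.007],"twist": 0,"fingers": 140},
    {"linear": [0,-0.002,0.007],"twist": 0,"fingers": 140},
    {"linear": [0,-0.002,0.007],"twist": 0,"fingers": 140},
  ],
)

```text
time_s: 47.5
ee_pos: [0.5645, 0.1988, 0.0232]
orientation: [[-0.0, -0.998, 0.068], [-1.0, -0.0, -0.008], [0.008, -0.068, -0.998]]
force: [0.6, 0.2, 0.1]
gripper_width: 0.0427
```

Emit:
move_arm(
  rows=[
    {"linear": [0,-0.002,-0.03],"twist": 0,"fingers": 140},
    {"linear": [0,-0.005,-0.07],"twist": 0,"fingers": 140},
    {"linear": [0,-0.008,-0.12],"twist": 0,"fingers": 140},
    {"linear": [0,-0.008,-0.12],"twist": 0,"fingers": 140},
    {"linear": [0,-0.008,-0.12],"twist": 0,"fingers": 140},
  ],
)

```text
time_s: 47.92
ee_pos: [0.5654, 0.2002, 0.1467]
orientation: [[-0.0, -0.997, 0.074], [-1.0, -0.0, -0.007], [0.007, -0.074, -0.997]]
force: [1.2, -0.8, -0.4]
gripper_width: 0.0429
```

```bash
python3 - <<'E'
from h import *
im=bob(.35,.66,.18,.24);save("w10",im)
to(.53,.2,.021,-90)
E
```

```text
wrist n 1635 rect [549.1 198.1] [16.5 98.9] axis -1.2 ends [0.4997 0.2   ] [0.5985 0.1979] z [0.0129 0.0153 0.0185]
linear [-0.001   0.0431  0.1207] twist -0.000 | now [0.5645 0.1999 0.1444] yaw -90.01 q6 1.83 w 0.0426 F [-0.  -0.3 -0.5] t 48.0
```

Lying straight: head end at x≈0.5995, so the middle is about (.5245,.1995). Grasp and lift gently.

Emit:
move_arm(
  rows=[
    {"linear": [-0.001,0.03,0.04],"twist": 0.02,"fingers": 140},
    {"linear": [-0.001,0.046,0.08],"twist": 0.02,"fingers": 140},
    {"linear": [-0.001,0.0484,0.11],"twist": 0.02,"fingers": 140},
    {"linear": [-0.001,0.0486,0.1195],"twist": 0.02,"fingers": 140},
    {"linear": [-0.001,0.0486,0.1195],"twist": 0.02,"fingers": 140},
    {"linear": [-0.001,0.0486,0.1195],"twist": 0.02,"fingers": 255},
    {"linear": [-0.001,0.0486,0.1195],"twist": 0.02,"fingers": 255},
    {"linear": [-0.001,0.0486,0.1195],"twist": 0.02,"fingers": 255},
  ],
  newtons=15,
)

```text
time_s: 48.63
ee_pos: [0.5247, 0.2, 0.0217]
orientation: [[-0.02, -0.997, 0.07], [-1.0, 0.02, -0.008], [0.006, -0.07, -0.998]]
force: [0.0, -0.3, -0.3]
gripper_width: 0.0283
```

Emit:
move_arm(
  rows=[
    {"linear": [0,0,0],"twist": 0,"fingers": 255},
    {"linear": [0,0,0],"twist": 0,"fingers": 255},
    {"linear": [0,0,0],"twist": 0,"fingers": 255},
    {"linear": [0,0,-0.03],"twist": 0,"fingers": 255},
    {"linear": [0,-0.003,-0.07],"twist": 0,"fingers": 255},
    {"linear": [0,-0.006,-0.11],"twist": 0,"fingers": 255},
    {"linear": [0,-0.008,-0.15],"twist": 0,"fingers": 255},
    {"linear": [0,-0.008,-0.15],"twist": 0,"fingers": 255},
  ],
)

```text
time_s: 49.3
ee_pos: [0.5244, 0.2017, 0.179]
orientation: [[-0.02, -0.997, 0.08], [-1.0, 0.02, -0.005], [0.003, -0.081, -0.997]]
force: [0.7, -0.0, 0.8]
gripper_width: 0.0132
```

```bash
python3 - <<'E'
from h import *
to(.6115,-.0048,.18,-3.65)
print(ctrl.state()["orientation"][:,2])
E
```

```text
linear [ 0.2047 -0.0909  0.0071] twist -1.527 | now [0.5244 0.2017 0.179 ] yaw -91.15 q6 1.88 w 0.0132 F [ 0.7 -0.   0.8] t 49.3
[ 0.08045969 -0.00496083 -0.99674552]
```

Emit:
move_arm(
  rows=[
    {"linear": [0.02,-0.009,0],"twist": -0.1,"fingers": 255},
    {"linear": [0.05,-0.022,0],"twist": -0.22,"fingers": 255},
    {"linear": [0.08,-0.036,0.002],"twist": -0.34,"fingers": 255},
    {"linear": [0.115,-0.051,0.004],"twist": -0.46,"fingers": 255},
    {"linear": [0.15,-0.067,0.005],"twist": -0.58,"fingers": 255},
    {"linear": [0.18,-0.08,0.006],"twist": -0.7,"fingers": 255},
    {"linear": [0.2,-0.089,0.007],"twist": -0.82,"fingers": 255},
    {"linear": [0.2047,-0.0909,0.007],"twist": -0.82,"fingers": 255},
  ],
)

```text
time_s: 49.97
ee_pos: [0.6126, -0.0081, 0.1797]
orientation: [[0.718, -0.691, 0.081], [-0.693, -0.721, -0.006], [0.062, -0.052, -0.997]]
force: [-1.7, 0.8, -0.7]
gripper_width: 0.0134
```

Emit:
move_arm(
  rows=[
    {"linear": [0,0,0],"twist": -0.12,"fingers": 255},
    {"linear": [0,0,0],"twist": -0.24,"fingers": 255},
    {"linear": [0,0,0],"twist": -0.36,"fingers": 255},
    {"linear": [0,0,0],"twist": -0.48,"fingers": 255},
    {"linear": [0,0,0],"twist": -0.6,"fingers": 255},
    {"linear": [0,0,0],"twist": -0.7,"fingers": 255},
    {"linear": [0,0,0],"twist": -0.707,"fingers": 255},
    {"linear": [0,0,0],"twist": -0.707,"fingers": 255},
  ],
)

```text
time_s: 50.63
ee_pos: [0.6123, -0.0075, 0.1796]
orientation: [[0.995, -0.063, 0.081], [-0.063, -0.998, -0.006], [0.081, 0.0, -0.997]]
force: [0.4, -0.9, -0.2]
gripper_width: 0.0134
```

```bash
python3 - <<'E'
from h import *
place()
E
```

```text
stage yaw -3.74 [ 0.6112 -0.0055] res [0.0002 0.0002]
yaw of axis 3.06 deg off -y top z [np.float64(0.1723), np.float64(0.1715), np.float64(0.1732)] end 0.0645 mid y -0.0105 x 0.6145 z 0.1657 tcp [ 0.6123 -0.0076  0.1796] [ 0.0807 -0.0055 -0.9967]
world [-0.0033  0.0055 -0.0532] tool [-0.0079 -0.0053  0.0528] yaw twist:  linear [-0.0077 -0.0025  0.0792] twist -0.000 | now [ 0.6123 -0.0076  0.1796] yaw -3.62 q6 -0.06 w 0.0137 F [ 0.3 -0.2  0.5] t 50.7
```

Emit:
move_arm(
  rows=[
    {"linear": [-0.003,-0.0053,0.02],"twist": 0,"fingers": 255},
    {"linear": [-0.006,-0.0053,0.037],"twist": 0,"fingers": 255},
    {"linear": [-0.0075,-0.0053,0.046],"twist": 0,"fingers": 255},
    {"linear": [-0.0079,-0.0053,0.051],"twist": 0,"fingers": 255},
    {"linear": [-0.0079,-0.0053,0.0532],"twist": 0,"fingers": 255},
    {"linear": [-0.0079,-0.0053,0.0532],"twist": 0,"fingers": 255},
    {"linear": [-0.0079,-0.0053,0.0532],"twist": 0,"fingers": 170},
    {"linear": [-0.0079,-0.0053,0.0532],"twist": 0,"fingers": 170},
  ],
)

```text
time_s: 51.35
ee_pos: [0.6095, -0.0022, 0.1266]
orientation: [[0.995, -0.064, 0.082], [-0.063, -0.998, -0.006], [0.082, 0.0, -0.997]]
force: [0.5, 0.5, 0.4]
gripper_width: 0.0221
```

Emit:
move_arm(
  rows=[
    {"linear": [0,0,0],"twist": 0,"fingers": 170},
    {"linear": [0,0,0],"twist": 0,"fingers": 170},
    {"linear": [0,0,0],"twist": 0,"fingers": 170},
    {"linear": [0.0015,0,-0.02],"twist": 0,"fingers": 170},
    {"linear": [0.0035,0,-0.045],"twist": 0,"fingers": 170},
    {"linear": [0.0055,0,-0.07],"twist": 0,"fingers": 170},
    {"linear": [0.0055,0,-0.07],"twist": 0,"fingers": 170},
    {"linear": [0.0055,0,-0.07],"twist": 0,"fingers": 170},
  ],
)

```text
time_s: 52.02
ee_pos: [0.6096, -0.0022, 0.1981]
orientation: [[0.994, -0.064, 0.085], [-0.064, -0.998, -0.006], [0.085, 0.001, -0.996]]
force: [0.2, -0.9, -1.3]
gripper_width: 0.0314
```

```bash
python3 - <<'E'
from h import *
onstage()
to(.4508,.066,.085,-3.65);print(ctrl.state()["orientation"][:,2])
E
```

```text
stage yaw -3.75 [ 0.6114 -0.0054] res [0.0002 0.0002]
y -0.04 n 248 x 0.6090 topz 0.1186 ymax -0.0301
y -0.03 n 232 x 0.6097 topz 0.1189 ymax -0.0200
y -0.02 n 234 x 0.6101 topz 0.1186 ymax -0.0101
y -0.01 n 233 x 0.6107 topz 0.1188 ymax -0.0000
y 0.00 n 240 x 0.6114 topz 0.1187 ymax 0.0100
y 0.01 n 256 x 0.6121 topz 0.1187 ymax 0.0199
y 0.02 n 273 x 0.6127 topz 0.1188 ymax 0.0300
y 0.03 n 294 x 0.6133 topz 0.1188 ymax 0.0400
y 0.04 n 314 x 0.6143 topz 0.1204 ymax 0.0500
y 0.05 n 456 x 0.6145 topz 0.1215 ymax 0.0600
y 0.06 n 461 x 0.6145 topz 0.1213 ymax 0.0699
linear [-0.171  -0.058   0.0981] twist -0.000 | now [ 0.6091 -0.0022  0.1969] yaw -3.66 q6 -0.05 w 0.0318 F [-0.3 -0.5 -0.4] t 52.1
[ 0.08242932 -0.00578591 -0.99658012]
```

Bobbin 4 is seated. Press the shutter.

Emit:
move_arm(
  rows=[
    {"linear": [-0.04,-0.014,0],"twist": 0,"fingers": 255},
    {"linear": [-0.08,-0.028,0],"twist": 0,"fingers": 255},
    {"linear": [-0.12,-0.042,0.02],"twist": 0,"fingers": 255},
    {"linear": [-0.158,-0.054,0.045],"twist": 0,"fingers": 255},
    {"linear": [-0.169,-0.0577,0.065],"twist": 0,"fingers": 255},
    {"linear": [-0.171,-0.058,0.09],"twist": 0,"fingers": 255},
    {"linear": [-0.171,-0.058,0.098],"twist": 0,"fingers": 255},
    {"linear": [-0.171,-0.058,0.098],"twist": 0,"fingers": 255},
  ],
)

```text
time_s: 52.73
ee_pos: [0.4502, 0.066, 0.0832]
orientation: [[0.995, -0.064, 0.078], [-0.063, -0.998, -0.006], [0.078, 0.001, -0.997]]
force: [0.6, 0.2, 0.1]
gripper_width: 0.0006
```

```bash
python3 - <<'E'
from h import *
to(.4505,.066,.0325,-3.65)
E
```

```text
linear [-0.0037 -0.0001  0.0506] twist 0.000 | now [0.4502 0.066  0.0832] yaw -3.65 q6 0.08 w 0.0006 F [0.6 0.2 0.1] t 52.7
```

Emit:
move_arm(
  rows=[
    {"linear": [-0.002,0,0.03],"twist": 0,"fingers": 255},
    {"linear": [-0.003,0,0.042],"twist": 0,"fingers": 255},
    {"linear": [-0.0035,0,0.047],"twist": 0,"fingers": 255},
    {"linear": [-0.0037,0,0.05],"twist": 0,"fingers": 255},
    {"linear": [-0.0037,0,0.0515],"twist": 0,"fingers": 255},
    {"linear": [-0.0037,0,0.0515],"twist": 0,"fingers": 255},
    {"linear": [-0.0037,0,0.0515],"twist": 0,"fingers": 255},
    {"linear": [-0.0037,0,0.0515],"twist": 0,"fingers": 255},
  ],
)

```text
time_s: 53.4
ee_pos: [0.4512, 0.0657, 0.0333]
orientation: [[0.995, -0.064, 0.08], [-0.064, -0.998, -0.006], [0.08, 0.001, -0.997]]
force: [-2.9, -1.8, 12.4]
gripper_width: 0.0006
```

```bash
python3 - <<'E'
from h import *
to(.607,-.0048,.2,-3.65)
E
```

```text
linear [ 0.1729  0.0605 -0.1533] twist -0.000 | now [0.4512 0.0657 0.0333] yaw -3.66 q6 0.09 w 0.0006 F [-2.9 -1.8 12.4] t 53.4
```

Emit:
move_arm(
  rows=[
    {"linear": [0.003,0,-0.04],"twist": 0,"fingers": 255},
    {"linear": [0.006,0,-0.08],"twist": 0,"fingers": 255},
    {"linear": [0.03,0.01,-0.12],"twist": 0,"fingers": 150},
    {"linear": [0.065,0.022,-0.15],"twist": 0,"fingers": 150},
    {"linear": [0.1,0.036,-0.1535],"twist": 0,"fingers": 150},
    {"linear": [0.14,0.05,-0.1535],"twist": 0,"fingers": 150},
    {"linear": [0.1729,0.0605,-0.1535],"twist": 0,"fingers": 150},
    {"linear": [0.1729,0.0605,-0.1535],"twist": 0,"fingers": 150},
  ],
)

```text
time_s: 54.07
ee_pos: [0.6127, -0.0077, 0.2027]
orientation: [[0.994, -0.066, 0.087], [-0.066, -0.998, -0.007], [0.087, 0.001, -0.996]]
force: [-0.9, -0.1, 0.0]
gripper_width: 0.0349
```

```bash
python3 - <<'E'
from h import *
onstage()
to(.6104,-.005,.122,-3.6);print(ctrl.state()["orientation"][:,2])
E
```

```text
stage yaw -3.77 [ 0.6114 -0.0054] res [0.0002 0.0002]
y -0.04 n 234 x 0.6089 topz 0.1185 ymax -0.0300
y -0.03 n 233 x 0.6095 topz 0.1186 ymax -0.0200
y -0.02 n 227 x 0.6104 topz 0.1188 ymax -0.0100
y -0.01 n 246 x 0.6109 topz 0.1187 ymax -0.0001
y 0.00 n 257 x 0.6114 topz 0.1187 ymax 0.0099
y 0.01 n 258 x 0.6123 topz 0.1188 ymax 0.0200
y 0.02 n 270 x 0.6129 topz 0.1187 ymax 0.0300
y 0.03 n 283 x 0.6133 topz 0.1187 ymax 0.0400
y 0.04 n 306 x 0.6145 topz 0.1208 ymax 0.0500
y 0.05 n 451 x 0.6144 topz 0.1215 ymax 0.0600
y 0.06 n 442 x 0.6147 topz 0.1215 ymax 0.0697
linear [-0.0058 -0.0016  0.0794] twist -0.003 | now [ 0.6095 -0.0064  0.2016] yaw -3.77 q6 -0.06 w 0.0372 F [-1.   0.2 -0.9] t 54.1
[ 0.08296504 -0.00641457 -0.99653181]
```

Emit:
move_arm(
  rows=[
    {"linear": [-0.002,-0.0015,0.03],"twist": 0,"fingers": 150},
    {"linear": [-0.0045,-0.0015,0.06],"twist": 0,"fingers": 150},
    {"linear": [-0.0058,-0.0015,0.079],"twist": 0,"fingers": 150},
    {"linear": [-0.0058,-0.0015,0.079],"twist": 0,"fingers": 150},
    {"linear": [-0.0058,-0.0015,0.079],"twist": 0,"fingers": 255},
    {"linear": [-0.0058,-0.0015,0.079],"twist": 0,"fingers": 255},
    {"linear": [-0.0058,-0.0015,0.079],"twist": 0,"fingers": 255},
    {"linear": [-0.0058,-0.0015,0.079],"twist": 0,"fingers": 255},
  ],
)

```text
time_s: 54.78
ee_pos: [0.6108, -0.0051, 0.124]
orientation: [[0.994, -0.066, 0.085], [-0.065, -0.998, -0.007], [0.085, 0.001, -0.996]]
force: [-0.6, -0.4, -0.2]
gripper_width: 0.0179
```

Emit:
move_arm(
  rows=[
    {"linear": [0,0,0],"twist": 0,"fingers": 255},
    {"linear": [0.001,0,-0.01],"twist": 0,"fingers": 255},
    {"linear": [0.003,0,-0.035],"twist": 0,"fingers": 255},
    {"linear": [0.005,0,-0.06],"twist": 0,"fingers": 255},
    {"linear": [0.005,0,-0.06],"twist": 0,"fingers": 255},
    {"linear": [0.005,0,-0.06],"twist": 0,"fingers": 255},
  ],
)

```text
time_s: 55.28
ee_pos: [0.6114, -0.005, 0.1864]
orientation: [[0.994, -0.066, 0.089], [-0.065, -0.998, -0.007], [0.089, 0.001, -0.996]]
force: [0.4, 0.3, -1.8]
gripper_width: 0.0132
```

Emit:
move_arm(
  rows=[
    {"linear": [-0.009,0.03,0],"twist": 0.08,"fingers": 255},
    {"linear": [-0.018,0.07,0],"twist": 0.2,"fingers": 255},
    {"linear": [-0.027,0.1,0],"twist": 0.32,"fingers": 255},
    {"linear": [-0.036,0.13,0],"twist": 0.44,"fingers": 255},
    {"linear": [-0.045,0.16,0],"twist": 0.56,"fingers": 255},
    {"linear": [-0.053,0.18,0],"twist": 0.68,"fingers": 255},
    {"linear": [-0.061,0.2,0],"twist": 0.8,"fingers": 255},
    {"linear": [-0.065,0.21,0],"twist": 0.9,"fingers": 255},
  ],
)

```text
time_s: 55.95
ee_pos: [0.5318, -0.2122, 0.1802]
orientation: [[0.56, -0.824, 0.088], [-0.827, -0.563, -0.007], [0.055, -0.069, -0.996]]
force: [0.1, 0.3, 0.2]
gripper_width: 0.0137
```

```bash
python3 - <<'E'
from h import *
to(.5182,-.2601,.14,-96.95);print(ctrl.state()["orientation"][:,2])
E
```

```text
linear [0.0298 0.0409 0.0392] twist 0.717 | now [ 0.5318 -0.2122  0.1802] yaw -55.88 q6 0.43 w 0.0137 F [0.1 0.3 0.2] t 56.0
[ 0.08807024 -0.00694839 -0.99609003]
```

Emit:
move_arm(
  rows=[
    {"linear": [0.015,0.02,0],"twist": 0.12,"fingers": 255},
    {"linear": [0.0298,0.0409,0],"twist": 0.24,"fingers": 255},
    {"linear": [0.0298,0.0409,0.01],"twist": 0.36,"fingers": 255},
    {"linear": [0.0298,0.0409,0.03],"twist": 0.48,"fingers": 255},
    {"linear": [0.0298,0.0409,0.039],"twist": 0.6,"fingers": 255},
    {"linear": [0.0298,0.0409,0.039],"twist": 0.7,"fingers": 255},
    {"linear": [0.0298,0.0409,0.039],"twist": 0.717,"fingers": 255},
    {"linear": [0.0298,0.0409,0.039],"twist": 0.717,"fingers": 255},
  ],
)

```text
time_s: 56.62
ee_pos: [0.5181, -0.2601, 0.1399]
orientation: [[-0.118, -0.989, 0.088], [-0.993, 0.117, -0.007], [-0.004, -0.088, -0.996]]
force: [-1.0, -0.4, 0.7]
gripper_width: 0.0136
```

```bash
python3 - <<'E'
from h import *
to(.5175,-.2601,.05,-96.95);print(ctrl.state()["orientation"][:,2])
E
```

```text
linear [0.0004 0.0085 0.0895] twist 0.003 | now [ 0.5181 -0.2601  0.1399] yaw -96.75 q6 1.04 w 0.0136 F [-1.  -0.4  0.7] t 56.6
[ 0.08752611 -0.00661224 -0.99614028]
```

Emit:
move_arm(
  rows=[
    {"linear": [0,0.003,0.03],"twist": 0.003,"fingers": 255},
    {"linear": [0,0.006,0.06],"twist": 0.003,"fingers": 255},
    {"linear": [0,0.0075,0.078],"twist": 0.003,"fingers": 255},
    {"linear": [0,0.0083,0.086],"twist": 0.003,"fingers": 255},
    {"linear": [0,0.0085,0.0893],"twist": 0.003,"fingers": 255},
    {"linear": [0,0.0085,0.0893],"twist": 0.003,"fingers": 255},
    {"linear": [0,0.0085,0.0893],"twist": 0.003,"fingers": 170},
    {"linear": [0,0.0085,0.0893],"twist": 0.003,"fingers": 170},
  ],
)

```text
time_s: 57.28
ee_pos: [0.518, -0.2599, 0.0513]
orientation: [[-0.12, -0.989, 0.089], [-0.993, 0.12, -0.008], [-0.003, -0.089, -0.996]]
force: [0.1, 0.2, 0.1]
gripper_width: 0.0218
```

Emit:
move_arm(
  rows=[
    {"linear": [0,0,0],"twist": 0,"fingers": 170},
    {"linear": [0,0,0],"twist": 0,"fingers": 170},
    {"linear": [0,0,0],"twist": 0,"fingers": 170},
    {"linear": [0,-0.0025,-0.03],"twist": 0,"fingers": 170},
    {"linear": [0,-0.006,-0.07],"twist": 0,"fingers": 170},
    {"linear": [0,-0.0095,-0.11],"twist": 0,"fingers": 170},
    {"linear": [0,-0.0125,-0.145],"twist": 0,"fingers": 170},
    {"linear": [0,-0.0125,-0.145],"twist": 0,"fingers": 170},
  ],
)

```text
time_s: 57.95
ee_pos: [0.5193, -0.2615, 0.2038]
orientation: [[-0.12, -0.988, 0.098], [-0.993, 0.119, -0.013], [0.002, -0.099, -0.995]]
force: [0.5, -0.9, 1.0]
gripper_width: 0.0321
```

```bash
python3 - <<'E'
from h import *
from meas import dot,rigid
tray();print("top:");tray("top")
im,d,K,W=snap("top");save("topend",im);P=cloud(d,K,W);g=cv2.cvtColor(im,cv2.COLOR_RGB2GRAY)
a=np.radians(-3.65);R=np.array([[np.cos(a),-np.sin(a)],[np.sin(a),np.cos(a)]]);c=np.array([.6111,-.0048]);o=[]
for p in((.06,0),(-.03,.06),(-.03,-.06)):
    u,v=proj(np.r_[c+R@p,.0575],K,W)[0].round().astype(int);q,s=dot(g,u,v,5);o.append(ray(q,.0575,K,W)[0,:2]);print(u,v,q.round(1),s)
th,t,r=rigid([(.06,0),(-.03,.06),(-.03,-.06)],o);print("stage",np.degrees(th),t.round(4),r.round(4))
u,v=proj([.4515,.066,.022],K,W)[0].round().astype(int);print("button z",np.median(P[v-2:v+3,u-2:u+3,2]))
to(.5,-.2,.2)
E
```

```text
notch -0.056 n 2151 x range -0.0604 0.0767 y -0.0537 slope -0.001 topz [(-0.06, np.float64(0.0457)), (-0.02, np.float64(0.0433)), (0, np.float64(0.0433)), (0.02, np.float64(0.0433)), (0.06, np.float64(0.0436))]
notch 0 n 1987 x range -0.0615 0.0756 y 0.0003 slope -0.004 topz [(-0.06, np.float64(0.0434)), (-0.02, np.float64(0.0435)), (0, np.float64(0.0434)), (0.02, np.float64(0.0435)), (0.06, np.float64(0.0461))]
notch 0.056 n 2255 x range -0.0743 0.0754 y 0.0559 slope -0.01 topz [(-0.06, np.float64(0.0434)), (-0.02, np.float64(0.0435)), (0, np.float64(0.0436)), (0.02, np.float64(0.0437)), (0.06, np.float64(0.0464))]
top:
notch 0 n 166 x range -0.0736 -0.0076 y 0.0008 slope 0.004 topz [(-0.06, np.float64(0.0447)), (-0.02, np.float64(0.0439)), (0, np.float64(0.0445))]
notch 0.056 n 166 x range -0.0733 -0.0043 y 0.0564 slope -0.003 topz [(-0.06, np.float64(0.044)), (-0.02, np.float64(0.0434)), (0, np.float64(0.0433))]
338 146 [338.5 146.5] 16
309 183 [309.7 183.5] 14
362 186 [362.7 186.5] 14
stage -3.8346790099737134 [ 0.6091 -0.0063] [0.0002 0.0002 0.0001]
button z 0.021854466585857435
linear [-0.0576  0.0238 -0.0053] twist 0.000 | now [ 0.5171 -0.2601  0.1967] yaw -96.89 q6 1.06 w 0.0315 F [ 0.4  0.2 -0.3] t 58.1
```

View pics/topend.png

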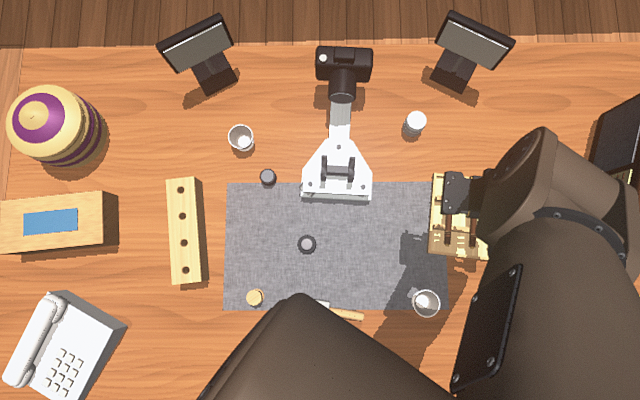

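The final view shows the stage on the base at (337,170), the rack empty, both cups upright, the bobbins in the tray, and the button up (top z 0.0219). The gripper is clear, so I hand in.

```bash
python3 -c "
from plant import ctrl
print(ctrl.hand_in())"
```

```text
the job is handed in; nothing more can be done
None
```

The job is handed in and reported no verdict. By my last checks the whole task is done, at about 58 s of the 210 s.

**What I did:** I set the stage top on the base. Only holes 2, 3 and 4 of the rack held bobbins. I took these in order. Each one was laid flat on the mat, placed in the V-blocks, released and photographed. Each then went to its own notch pair.

**Last checks:**
- **Stage:** the wrist camera put it within about 1 mm of home, and it was level after seating. The final top view read about 2 mm off, which is within that camera's 2 mm calibration.
- **Shutter:** each press reached the bottom at 12–16 N, and the button was back up at the end.
- **Bobbins in the tray:** all three are in notches, level and straight within about 0.01 rad, with middles within about 2 mm. The exception is that the arm hid one end of bobbins 2 and 3 in the last look, so their middles come from earlier views.
- **Cups:** both are upright.

**What went wrong on the way:**
- The first grasp of the stage top missed because the fingers closed slowly; the stage did not move and I redid it.
- Bobbin 3 slid in the grip while being laid down, without harm.
- The tool drifted to about 0.1 rad of tilt by the end, but the placings were not affected.

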